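# Lay out the bench for soldering a ring

## Task

Set up for soldering a ring: bed the charcoal block in the steel pan and lay the silver ring flat on the middle of the block. Along the right-hand side of the pan, as seen from its handle end and about two centimetres clear of it, stand the blue borax dish beside the far half with the borax cone upright in its middle, and in front of the dish, beside the handle half, the solder tin, about two centimetres from the dish. Leave the black-lidded jar and the wire spool alone, and let go of everything; the spare block, dish, tin and jar at the far left end of the bench are not meant.

Things in the scene. Friction and masses are not known exactly. Their poses are not given: they have to be found in the camera images.
- block_pan: Folded sheet-steel pan that holds a charcoal block, fixed to the bench. Origin: centre of its underside. Its x axis runs along its length, away from the handle (a short round wooden grip on the -x side, reaching to x = -146 mm, 18 mm high); y is to the left as seen from the handle end, so the right-hand side is -y; z up. Floor 2 mm thick and 126 (x) by 72 (y) mm; walls lean outwards to a wired rim 12 mm high, 142 (x) by 88 (y) mm over all.
- charcoal_block: Black charcoal soldering block bound with wire, 64 (x) by 117 (y) by 30 (z) mm, about 0.09 kg. Origin: centre of its underside; long axis y; z up. Grasp it across the 64 mm. (A like block, tin and jar and a white dish at the far left end of the bench, out of reach, are fixed spares.) It lies in the pan with its y axis along the pan's x axis, either way round, about 4 mm of play each side.
- ring_blank: Dull silver (grey) ring, a plain band with a dark joint line, lying flat: 25 mm outside, 19 mm inside, 8 mm high, about 0.015 kg. Origin: centre of its underside; z along its axis, up at the start. Grasp it across its outside.
- borax_dish: Round blue-glazed ceramic dish with a pale unglazed well, 64 mm across, 20 mm high, open at the top: well 55 mm wide at the rim and about 50 mm at its flat floor, which lies 6 mm above the underside. 0.10 kg. Origin: centre of the underside; z up. Grasp it round the outside.
- borax_cone: White borax cone, a blunt, round-topped, slightly tapered plug 29 mm in diameter at the foot, 41 mm high, 0.05 kg, standing. Origin: centre of the underside; z up. Standing in the dish it rises 27 mm above the dish's rim; grasp it by that upper part (it tapers evenly from 29 mm wide at the foot to 24 mm at 20 mm up and 20 mm at 34 mm up) so that the fingers stay clear of the rim.
- solder_tin: Round solder tin, white with an ochre lid, 57 mm in diameter, 28 mm high, lid fixed, 0.06 kg. Origin: centre of the underside; z up. Grasp it round the outside.
- polish_jar: Bystander: white jar with a black screw lid, 54 mm in diameter, 50 mm high. Origin: centre of the underside. To be left alone.
- wax_spool: Bystander: wooden spool of green binding wire, 44 mm in diameter, 34 mm high. Origin: centre of the underside. To be left alone.
- bench_lamp: The bench lamp, fixed: its grey flat housing hangs over the back of the bench behind the bench pin, an obstacle to the hand. In this entry's frame (parallel to the world's) the housing reaches from x = -116 to -22 mm, y = -207 to 206 mm, z = 231 to 294 mm; keep the gripper in front of it (-x side) when crossing from one side of the bench to the other.
Things that resemble listed ones, but are neither listed nor needed, are in the scene too. Leave any orange look-alike of the borax_dish alone.

How it is judged:
By the outcome, as a careful person would: the job done as asked, in the order asked, and still so for the second after the job is handed in, with the robot touching nothing.
It also fails if it takes over 136 s, if anything falls off the work surface, if the arm or the gripper's body presses on something with over 40 N, if the wrist force passes 120 N, or if a joint passes its speed limit or range.

## Robot

A 6-joint arm with a two-finger parallel gripper is mounted at the origin on a cart in front of the work surface, level with it; the furniture and walls round the work are solid. World frame = base frame: x ahead of the robot, y to its left, z up, the work surface at z = 0. Lengths are in m, angles in rad, forces in N, time in s.
With the tool pointing down it reaches from about 0.35 to 0.925 m from the base axis. Payload 6.4 kg.
Tool frame: the origin (TCP) lies midway between the tips of the shut fingers; the grasp point (between the pads) lies 19 mm behind it; z points along the fingers, y is the direction in which the jaws open and shut (so a half turn about z gives the same grasp; the last joint's range is limited). The gripper opens to 85 mm and grips with 20 to 120 N. Pads are 22 mm wide; open, the fingers measure 114 mm over their backs; the gripper's body (76 mm by 85 mm) begins 54 mm behind the grasp point. The pads swing forward as they close: fully open they stand 13 mm farther back than shut.
Start: joints at [-1.3, 0.245, 1.558, -0, 1.339, -0.174], TCP at [0.28, -0.587, 0.231] pointing down, gripper open.
Joint ranges: [-3.13, 3.13], [-1.02, 2.26], [0.13, 2.54], [-0.95, 4.09], [0.21, 2.88], [-2.74, 2.74]. Speed limits (rad/s): [2.57, 2.57, 3.14, 3.14, 3.14, 3.14].

## Interface

Orientations are given as a rotation vector (axis times angle).
In Python, from rig import bot gives the robot as it stands.
- The arm moves only by the tool apply_moves, never from a script. Its argument "commands" is a list that holds one entry, the list of rows, each a list of 7 numbers: the shift along the world's x, y, z each as a share of 2 cm, from -1 to 1, then the turn, a rotation vector about the world's x, y, z each as a share of 0.1 rad, from -1 to 1, then the finger opening in mm, from 0 to 85.4. In form: [[[dx, dy, dz, ax, ay, az, claw], ...]]. A call has 1 to 5 rows; each row shifts and turns the commanded pose from where the row before left it; what a row does not reach is not made up. A row lasts 1/10 s, in which the tool goes at most 50 mm and 8.59 degrees, less where a joint would pass 70% of its speed; a pose out of reach is approached as far as the arm can. A call with a number of a shift or a turn outside -1 to 1 is refused whole. A call with a gripper value outside its range is refused whole. The fingers move at their own pace and stop on an object; "squeeze" is the grip in N (left out, the last holds). Time passes only in rows, so rows that do not move let the fingers close. It gives the time, the measured TCP pose, the force and the opening at its end, in the units of the state.
- bot.observe(): the state, without advancing time (a new reading comes with each control period).
- bot.get_image(name): name is "scene" or "top"; returns a dict with "img" (384x512x3 uint8, blue, green, red), "camera_matrix" (3x3 intrinsics, pixels), "k1" (the pictures are not rectified: a ray, as slopes to the right and down, at radius r is drawn at 1 + k1 r^2 times it, then the intrinsics apply), "R" (3x3) and "t" (3): a world point X has camera coordinates R X + t. Camera axes: x right, y down, z forward; pixel columns grow to the right and rows downward; lengths in m; the calibration is good to about 2 mm. A picture is of the moment at which its call begins. There is no depth.
- bot.finish_job(): hands the job in, once; it reports no verdict.
The state is a dict: "clock": time; "joints": joint angles; "qd": joint speeds; "joint_efforts": joint torques, N m; "tool_pos": TCP position; "tcp_rot": TCP orientation; "ft_force": force on the tool from outside, world axes, zero at the start; "torque": the same for the moment, N m; "grip_width": opening from 0.0 (shut) to 1.0 (fully open).
Only numpy, scipy, OpenCV 4.12 (cv2) and the standard library are available. Lean on these libraries where they do the work, as an engineer would, in place of code of your own. Each camera call takes 0.05 s, during which the arm holds its last target.

## Working session

There is one attempt and no reset: what is moved stays moved. The work goes in short steps, Python scripts to look and compute and a tool call to move; the robot and the scene stay as the last step left them, time stands still between calls to the robot, and variables do not carry over. Pictures are saved under pics/ and viewed, and the job is handed in when it is done.

Besides the shell and the picture viewer there is one more tool, called as name([rows], argument=value, ...), one row to a line, values as JSON. apply_moves: Moves the arm, as the interface text tells. Shift numbers are shares of 2 cm and turn numbers shares of 0.1 rad, none past 1 either way. Its arguments: {"type":"object","properties":{"commands":{"type":"array"},"squeeze":{"type":"number"}},"required":["commands"]}

```bash
mkdir -p pics; ls
cat > h.py <<'E'
import numpy as np, cv2
from rig import bot
def snap(name,fn,crop=None,scale=1):
    d=bot.get_image(name); im=d["img"]
    np.savez(""+name+".npz",**d)
    save(im,fn,crop,scale)
    return d
def save(im,fn,crop=None,scale=1):
    if crop: x0,y0,x1,y1=crop; im=im[y0:y1,x0:x1]
    if scale!=1: im=cv2.resize(im,None,fx=scale,fy=scale,interpolation=cv2.INTER_CUBIC)
    cv2.imwrite("pics/"+fn,im)
def load(n): return dict(np.load(""+n+".npz"))
def ray(d,u,v):
    K=d["camera_matrix"];k=float(d["k1"])
    p=cv2.undistortPoints(np.array([[[u,v]]],float),K,np.array([k,0,0,0,0.]))[0,0]
    R=d["R"];t=d["t"].ravel()
    return -R.T@t, R.T@np.array([p[0],p[1],1])
def at(d,u,v,z):
    c,r=ray(d,u,v); s=(z-c[2])/r[2]; return c+s*r
def proj(d,X):
    X=np.atleast_2d(np.array(X,float))
    return cv2.projectPoints(X,cv2.Rodrigues(d["R"])[0],d["t"].ravel(),d["camera_matrix"],np.array([float(d["k1"]),0,0,0,0.]))[0][:,0]
E
python3 - <<'E'
from h import *
for n in("scene","top"):
    d=snap(n,n+"0.png",None,1.5); print(n,d["k1"],-d["R"].T@d["t"].ravel(), d["camera_matrix"][0,0]); 
print(bot.observe())
E
```

```text
pics
scene 0.061282232782675895 [-0.52922827  0.92879316  0.89672661] 470.66971841091254
top -0.05990336824047812 [0.36104738 0.14611577 1.40233046] 370.22392741826224
{'clock': 0.1, 'joints': array([-1.30007229e+00,  2.45771519e-01,  1.55891721e+00,  1.67171496e-05,
        1.33871962e+00, -1.74078526e-01]), 'qd': array([-0.00068873, -0.00097229, -0.00241711,  0.00013119, -0.00136208,
       -0.0003955 ]), 'joint_efforts': array([-2.50133617e-04, -4.30673432e+01, -3.27129006e+01, -9.96784820e-05,
        2.80565262e-03, -7.39208332e-06]), 'tool_pos': array([ 0.27956319, -0.58623622,  0.23025958]), 'tcp_rot': array([-3.06244878e+00, -6.92542510e-01,  1.12182785e-04]), 'ft_force': array([-0.01477817, -0.74323298,  0.06752652]), 'torque': array([0.03823944, 0.02903805, 0.04883464]), 'grip_width': 1.0033241655868281}
```

View pics/scene0.png

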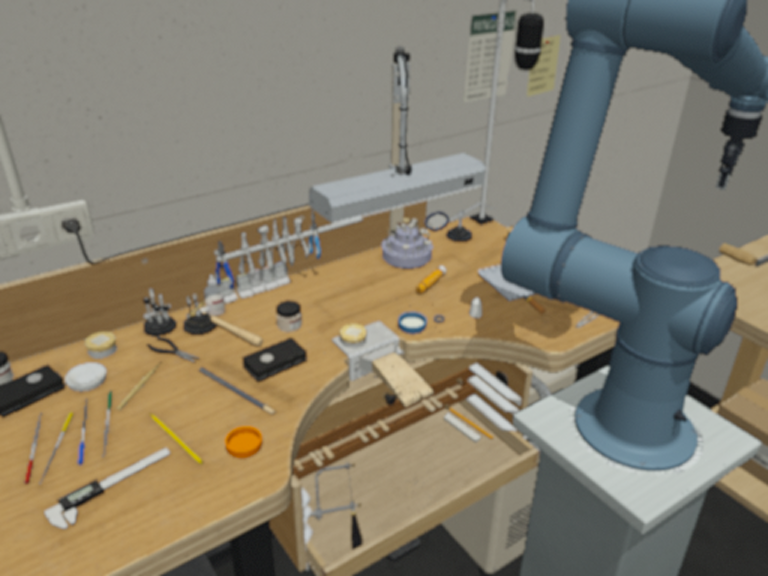

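View pics/top0.png

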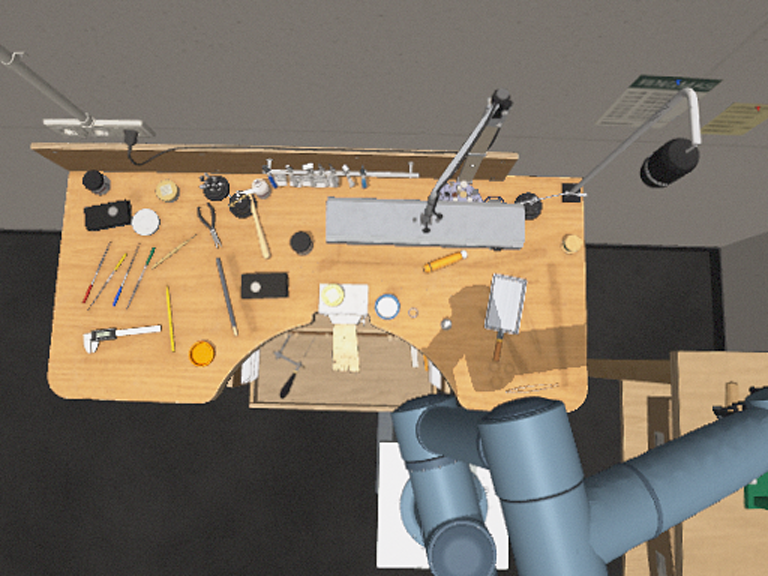

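Run:
```python
from h import *
t=load("top")["img"];s=load("scene")["img"]
save(t,"t1.png",(150,150,280,240),6)
save(t,"t2.png",(270,110,400,240),4.6)
save(s,"s1.png",(150,180,310,270),5)
save(s,"s2.png",(240,130,400,230),5)
```

```text
(no output)
```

View pics/t1.png

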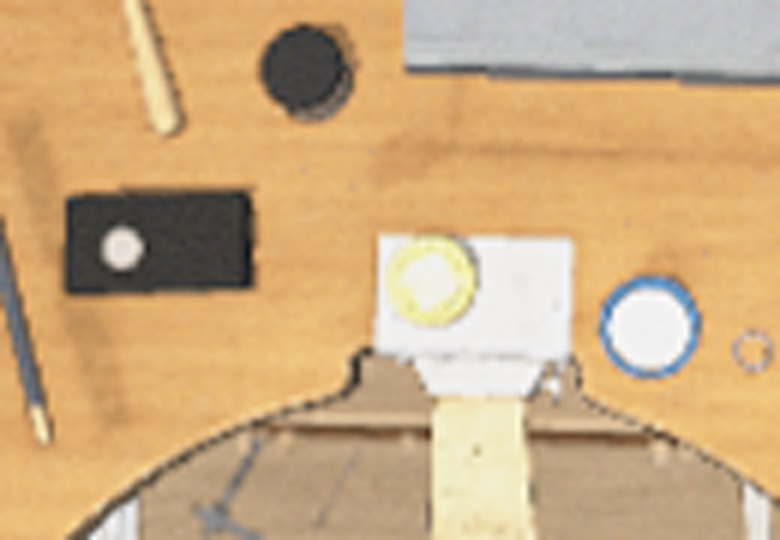

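View pics/t2.png

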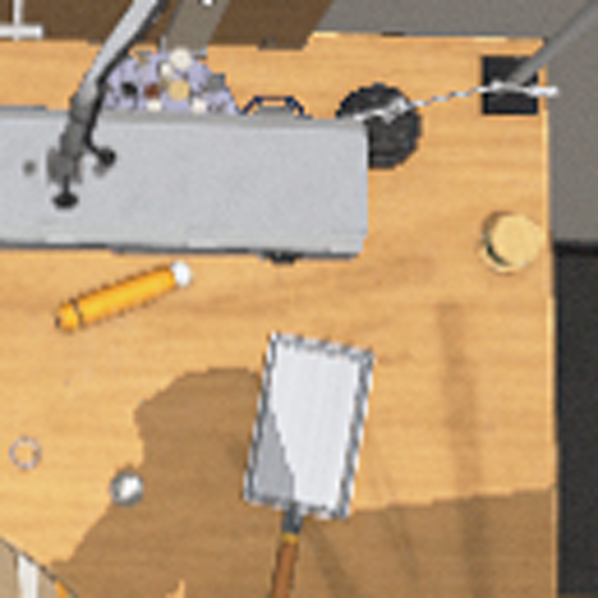

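View pics/s1.png

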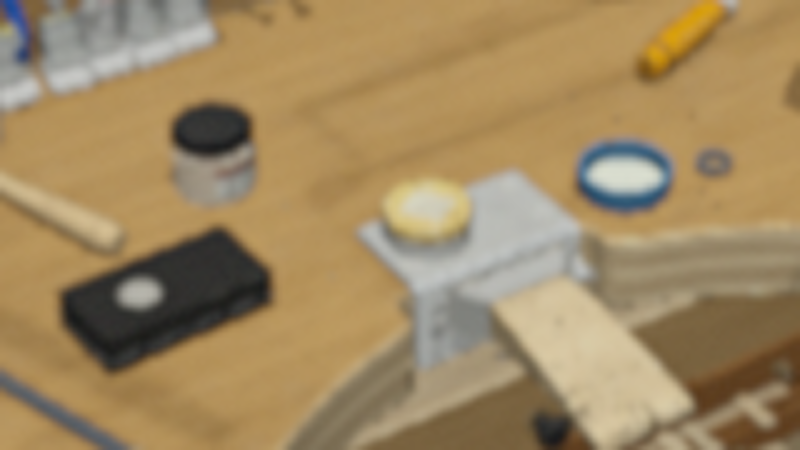

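View pics/s2.png

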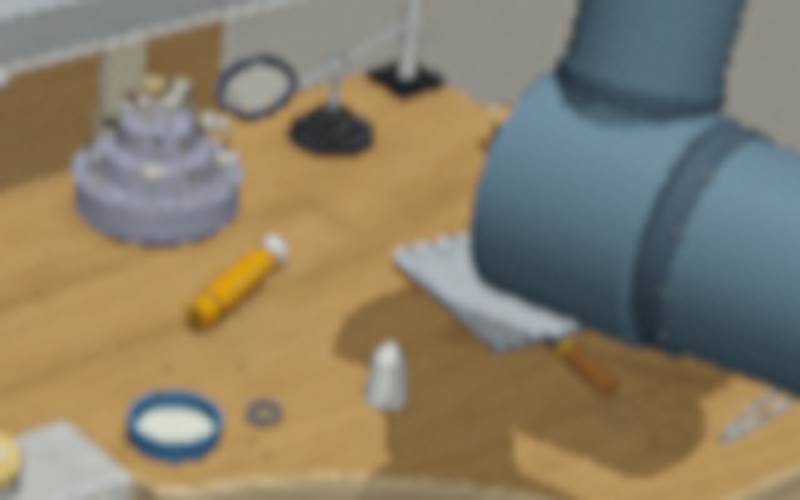

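```bash
cat >> h.py <<'E'
def px(x,y,s,x0,y0): return (x+.5)/s-.5+x0,(y+.5)/s-.5+y0
def tri(d1,p1,d2,p2):
    c1,r1=ray(d1,*p1);c2,r2=ray(d2,*p2)
    A=np.stack([r1,-r2],1);s=np.linalg.lstsq(A,c2-c1,rcond=None)[0]
    a=c1+s[0]*r1;b=c2+s[1]*r2
    return (a+b)/2,np.linalg.norm(a-b)
E
python3 - <<'E'
from h import *
np.set_printoptions(precision=4,suppress=True)
t=load("top");s=load("scene")
T1=lambda x,y:px(x,y,6,150,150); T2=lambda x,y:px(x,y,4.6,270,110)
S1=lambda x,y:px(x,y,5,150,180); S2=lambda x,y:px(x,y,5,240,130)
b=np.array([at(t,*T1(*p),.03) for p in[(67,198),(250,190),(254,285),(70,293)]]);print("block",b,b.mean(0),[np.linalg.norm(b[i]-b[i-1]) for i in range(4)])
p=np.array([at(t,*T2(*q),.012) for q in[(273,335),(373,352),(346,518),(246,500)]]);print("pan",p,p.mean(0),[np.linalg.norm(p[i]-p[i-1]) for i in range(4)])
print("tin",tri(t,T1(431,282),s,S1(427,207)))
print("dish",at(t,*T1(650,327),.02),tri(t,T1(650,327),s,S1(624,174)))
print("ring",at(t,*T1(752,351),.008),tri(t,T1(752,351),s,S1(714,162)))
print("cone",at(t,*T2(127,487),.035),tri(t,T2(127,484),s,S2(388,345)))
print("spool",at(t,*T2(513,241),.034)); print("jar",at(t,*T1(302,67),.05))
print("orange handle",[at(t,*T2(*q),.01) for q in [(66,320),(182,274)]])
print("plat corners",[at(t,*T1(*q),.05) for q in [(378,236),(573,238),(573,357),(375,353)]], tri(t,T1(573,238),s,S1(517,172)), tri(t,T1(378,236),s,S1(360,231)))
print("lamp",tri(t,(327/1.5,247/1.5),s,(312/1.5,212/1.5)),)
E
```

```text
block [[0.552  0.5175 0.03  ]
 [0.5599 0.4029 0.03  ]
 [0.5004 0.3975 0.03  ]
 [0.4924 0.512  0.03  ]] [0.5262 0.4575 0.03  ] [np.float64(0.059842214437775175), np.float64(0.11489067713960296), np.float64(0.05980437365906262), np.float64(0.1148380485276099)]
pan [[ 0.5711 -0.1175  0.012 ]
 [ 0.5589 -0.2009  0.012 ]
 [ 0.4214 -0.1775  0.012 ]
 [ 0.4342 -0.0953  0.012 ]] [ 0.4964 -0.1478  0.012 ] [np.float64(0.13863784082810107), np.float64(0.08422273564649092), np.float64(0.1395541774031349), np.float64(0.08321781783522209)]
tin (array([0.5054, 0.288 , 0.029 ]), np.float64(0.0010000344817815885))
dish [0.4813 0.1509 0.02  ] (array([0.4816, 0.1509, 0.0158]), np.float64(8.662747117657466e-07))
ring [0.4687 0.0864 0.008 ] (array([0.4684, 0.0861, 0.0084]), np.float64(0.0009111164059993532))
cone [0.4413 0.0047 0.035 ] (array([0.4421, 0.005 , 0.0473]), np.float64(0.0026396971398323847))
spool [ 0.6513 -0.3132  0.034 ]
jar [0.6349 0.3707 0.05  ]
orange handle [array([0.5796, 0.0542, 0.01  ]), array([ 0.6208, -0.0419,  0.01  ])]
plat corners [array([0.5305, 0.3191, 0.05  ]), array([0.5322, 0.1994, 0.05  ]), array([0.4592, 0.1972, 0.05  ]), array([0.4586, 0.3179, 0.05  ])] (array([0.537 , 0.2   , 0.0044]), np.float64(0.0029584089998314026)) (array([0.5347, 0.323 , 0.0072]), np.float64(0.0037231991061742278))
lamp (array([0.5936, 0.2973, 0.2686]), np.float64(0.047610506888544034))
```

```bash
cat >> h.py <<'E'
def fr(x,y,yaw): 
    c,s=np.cos(yaw),np.sin(yaw); return lambda p:np.array([[x+c*a-s*b,y+s*a+c*b,z] for a,b,z in p])
def circ(x,y,r,z): 
    a=np.linspace(0,2*np.pi,49); return np.stack([x+r*np.cos(a),y+r*np.sin(a),0*a+z],1)
def rect(x,y,yaw,lx,ly,z):
    P=[(i*lx/2,j*ly/2,z) for i,j in[(1,1),(1,-1),(-1,-1),(-1,1),(1,1)]]
    Q=[]
    for a,b in zip(P[:-1],P[1:]): Q+= [tuple(np.array(a)+(np.array(b)-np.array(a))*f) for f in np.linspace(0,1,6)]
    return fr(x,y,yaw)(Q)
def over(d,curves,fn,crop,sc):
    x0,y0,x1,y1=crop; im=cv2.resize(d["img"][y0:y1,x0:x1],None,fx=sc,fy=sc,interpolation=cv2.INTER_CUBIC)
    for i,c in enumerate(curves):
        p=(proj(d,c)-[x0,y0]+.5)*sc-.5
        cv2.polylines(im,[np.round(p*8).astype(np.int32)],False,[(0,0,255),(0,255,0),(255,0,255),(255,255,0)][i%4],1,cv2.LINE_AA,3)
    cv2.imwrite("pics/"+fn,im)
E
python3 - <<'E'
from h import *
t=load("top");s=load("scene")
pan=(.4964,-.1478,-.155); bl=(.5262,.4575,.08)
C=[rect(*pan,.142,.088,.012),rect(*bl,.064,.117,.03),circ(.5054,.288,.0285,.029),circ(.4815,.151,.032,.02),circ(.4686,.0863,.0125,.008),circ(.4415,.005,.0145,0),circ(.4415,.005,.010,.034),rect(*bl,.064,.117,0)]
over(t,C,"ot1.png",(150,165,280,235),6)
over(t,C,"ot2.png",(270,165,360,255),6)
over(s,C,"os1.png",(150,190,310,270),5)
over(s,C,"os2.png",(260,150,380,230),6)
E
```

```text
(no output)
```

View pics/ot1.png

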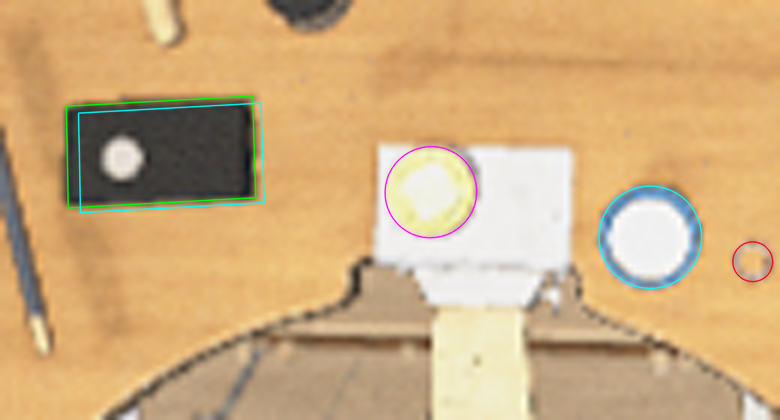

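View pics/ot2.png

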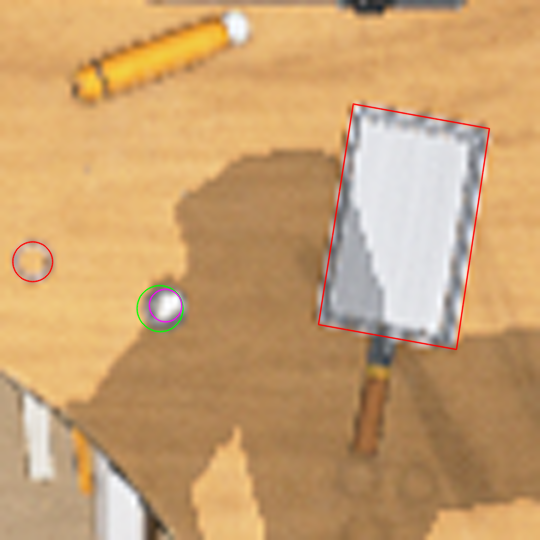

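View pics/os1.png

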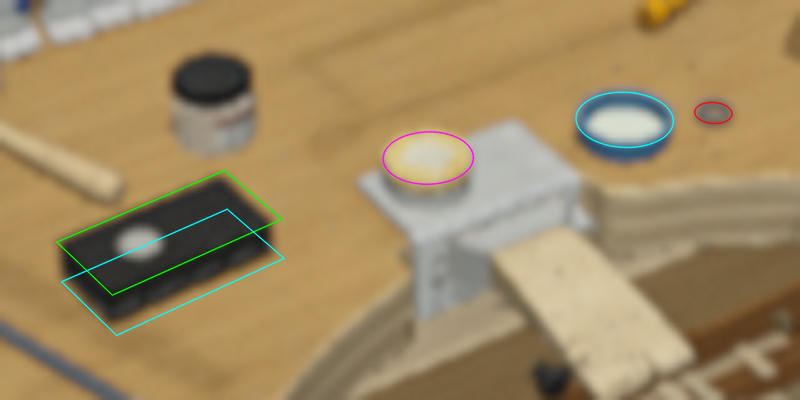

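View pics/os2.png

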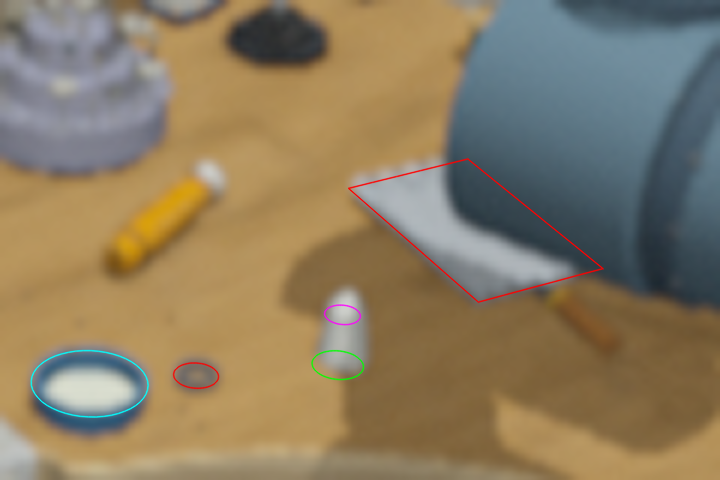

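Run:
```python
from h import *
t=load("top")
for z in (.231,.294): print([at(t,x/1.5,y/1.5,z).round(3) for x,y in [(327,247),(523,247),(330,199)]])
```

```text
[array([0.587, 0.282, 0.231]), array([ 0.598, -0.14 ,  0.231]), array([0.693, 0.28 , 0.231])]
[array([0.575, 0.274, 0.294]), array([ 0.585, -0.125,  0.294]), array([0.675, 0.272, 0.294])]
```

apply_moves([
  [[0.5, 1, 0, 0, 0, 1, 85], [0.5, 1, 0, 0, 0, 1, 85], [0.5, 1, 0, 0, 0, 1, 85], [0.5, 1, 0, 0, 0, 1, 85], [0.5, 1, 0, 0, 0, 1, 85]],
])

```text
clock: 0.6
tool_pos: [0.3298, -0.4856, 0.2307]
tcp_rot: [-2.794, -1.434, -0.0]
ft_force: [0.5, -0.4, 0.3]
grip_width: 0.999
```

apply_moves([
  [[0.5, 1, -0.4, 0, 0, 1, 85], [0.5, 1, -0.4, 0, 0, 1, 85], [0.5, 1, -0.4, 0, 0, 1, 85], [0.5, 1, -0.4, 0, 0, 1, 85], [0.5, 1, -0.4, 0, 0, 1, 85]],
])

```text
clock: 1.1
tool_pos: [0.3798, -0.3856, 0.1905]
tcp_rot: [-2.352, -2.081, -0.0]
ft_force: [-0.2, 0.9, 0.4]
grip_width: 0.994
```

apply_moves([
  [[0.4, 1, 0, 0, 0, 1, 85], [0.4, 1, 0, 0, 0, 1, 85], [0.4, 1, 0, 0, 0, 0, 85], [0.4, 1, 0, 0, 0, 0, 85], [0.4, 1, 0, 0, 0, 0, 85]],
])

```text
clock: 1.6
tool_pos: [0.4197, -0.2857, 0.1909]
tcp_rot: [-2.137, -2.301, -0.0]
ft_force: [0.8, -0.7, 0.8]
grip_width: 0.992
```

apply_moves([
  [[0, 1, 0, 0, 0, 0, 85], [0, 1, 0, 0, 0, 0, 85], [0, 1, 0, 0, 0, 0, 85], [0, 1, 0, 0, 0, 0, 85], [0, 1, 0, 0, 0, 0, 85]],
])

```text
clock: 2.1
tool_pos: [0.4191, -0.1854, 0.1911]
tcp_rot: [-2.138, -2.302, 0.0]
ft_force: [0.2, 0.0, 0.0]
grip_width: 0.995
```

apply_moves([
  [[0, 1, 0, 0, 0, 0, 85], [0, 1, 0, 0, 0, 0, 85], [0, 1, 0, 0, 0, 0, 85], [0, 1, 0, 0, 0, 0, 85], [0, 1, 0, 0, 0, 0, 85]],
])

```text
clock: 2.6
tool_pos: [0.419, -0.0855, 0.1911]
tcp_rot: [-2.138, -2.302, 0.0]
ft_force: [-0.2, -0.8, -0.3]
grip_width: 0.993
```

apply_moves([
  [[0, 1, 0, 0, 0, 0, 85], [0, 1, 0, 0, 0, 0, 85], [0, 1, 0, 0, 0, 0, 85], [0, 1, 0, 0, 0, 0, 85], [0, 1, 0, 0, 0, 0, 85]],
])

```text
clock: 3.1
tool_pos: [0.4189, 0.0144, 0.1911]
tcp_rot: [-2.138, -2.302, 0.0]
ft_force: [0.2, -0.3, -0.5]
grip_width: 0.993
```

apply_moves([
  [[0, 1, 0, 0, 0, 0, 85], [0, 1, 0, 0, 0, 0, 85], [0, 1, 0, 0, 0, 0, 85], [0, 1, 0, 0, 0, 0, 85], [0, 1, 0, 0, 0, 0, 85]],
])

```text
clock: 3.6
tool_pos: [0.4188, 0.1142, 0.1911]
tcp_rot: [-2.138, -2.302, 0.0]
ft_force: [0.1, -0.3, -0.8]
grip_width: 0.994
```

apply_moves([
  [[0, 1, 0, 0, 0, 0, 85], [0, 1, 0, 0, 0, 0, 85], [0, 1, 0, 0, 0, 0, 85], [0, 1, 0, 0, 0, 0, 85], [0, 1, 0, 0, 0, 0, 85]],
])

```text
clock: 4.1
tool_pos: [0.4189, 0.2141, 0.1912]
tcp_rot: [-2.138, -2.302, 0.0]
ft_force: [-0.1, -0.1, 0.7]
grip_width: 0.993
```

apply_moves([
  [[0.5, 1, 0, 0, 0, 0, 85], [0.5, 1, 0, 0, 0, 0, 85], [0.5, 1, 0, 0, 0, 0, 85], [0.5, 1, 0, 0, 0, 0, 85], [0.5, 1, 0, 0, 0, 0, 85]],
])

```text
clock: 4.6
tool_pos: [0.4692, 0.314, 0.1911]
tcp_rot: [-2.138, -2.302, 0.001]
ft_force: [-0.2, -1.1, 0.8]
grip_width: 0.994
```

apply_moves([
  [[0.5, 1, -1, 0, 0, 0, 85], [0.5, 1, -1, 0, 0, 0, 85], [0.5, 1, -1, 0, 0, 0, 85], [0.5, 1, -1, 0, 0, 0, 85], [0.5, 1, -0.5, 0, 0, 0, 85]],
])

```text
clock: 5.1
tool_pos: [0.5182, 0.4133, 0.0988]
tcp_rot: [-2.137, -2.301, 0.006]
ft_force: [-0.9, -1.3, -0.0]
grip_width: 0.995
```

apply_moves([
  [[0.35, 1, 0, 0, 0, 0, 85], [0, 1, 0, 0, 0, 0, 85], [0, 0.18, 0, 0, 0, 0.06, 85]],
])

```text
clock: 5.4
tool_pos: [0.5259, 0.4582, 0.1012]
tcp_rot: [-2.129, -2.31, 0.0]
ft_force: [0.1, -1.0, 0.2]
grip_width: 0.994
```

Run:
```python
from h import *
d=snap("scene","a1.png",(140,140,300,270),5)
d=snap("top","a2.png",(140,140,240,240),6)
print(bot.observe()["tool_pos"])
```

```text
[0.52599123 0.45688299 0.10115507]
```

View pics/a1.png

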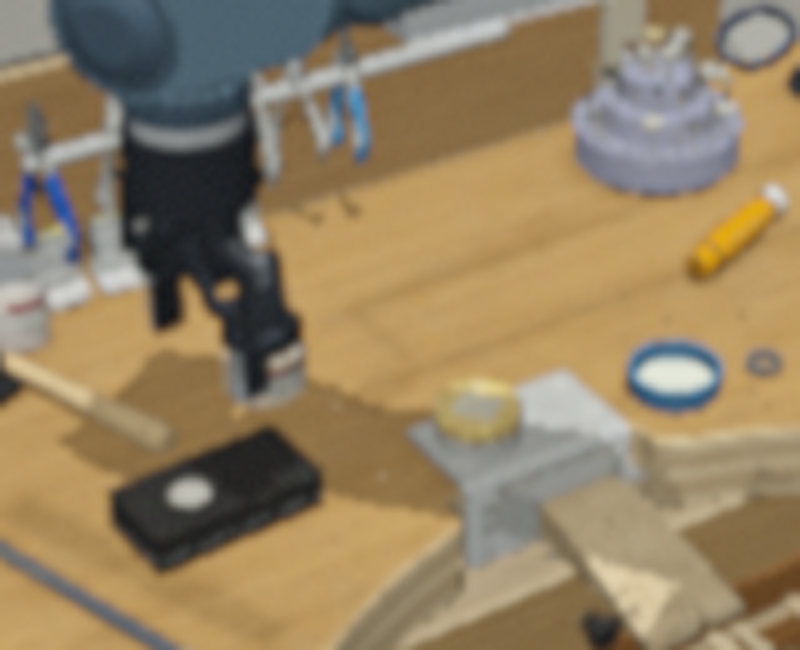

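View pics/a2.png

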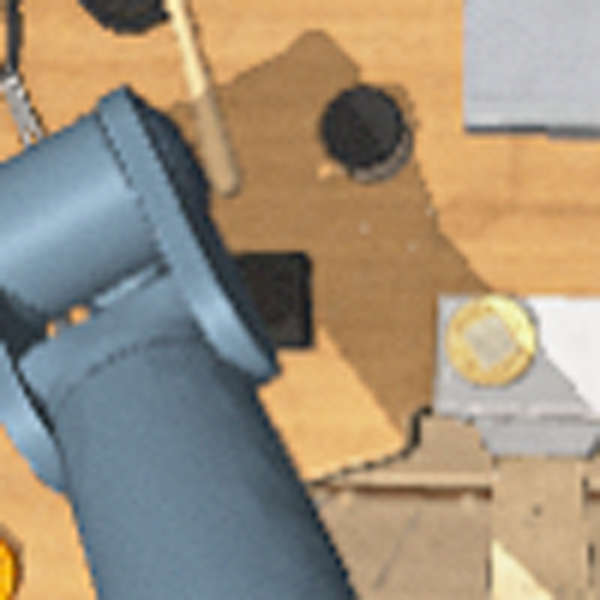

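apply_moves([
  [[0, 0, -1, 0, 0, 0, 85], [0, 0, -1, 0, 0, 0, 85], [0, 0, -1, 0, 0, 0, 85], [0, 0, -1, 0, 0, 0, 85], [0, 0, -0.65, 0, 0, 0, 85]],
])

```text
clock: 6.0
tool_pos: [0.5258, 0.4558, 0.0059]
tcp_rot: [-2.131, -2.308, 0.004]
ft_force: [0.5, -0.6, -0.5]
grip_width: 0.993
```

apply_moves([
  [[0, 0, 0, 0, 0, 0, 70], [0, 0, 0, 0, 0, 0, 62], [0, 0, 0, 0, 0, 0, 55], [0, 0, 0, 0, 0, 0, 50], [0, 0, 0, 0, 0, 0, 50]],
], squeeze=40)

```text
clock: 6.5
tool_pos: [0.5271, 0.4571, 0.0091]
tcp_rot: [2.13, 2.308, 0.002]
ft_force: [0.9, 0.1, -0.7]
grip_width: 0.715
```

apply_moves([
  [[0, 0, 0, 0, 0, 0, 50], [0, 0, 0, 0, 0, 0, 50], [0, 0, 0, 0, 0, 0, 50]],
])

```text
clock: 6.8
tool_pos: [0.5267, 0.4569, 0.0084]
tcp_rot: [-2.131, -2.308, -0.0]
ft_force: [-0.9, -0.3, -0.6]
grip_width: 0.717
```

Run:
```python
from h import *
d=snap("scene","a3.png",(140,140,300,270),5)
print(bot.observe()["tool_pos"])
```

```text
[0.52671911 0.45688311 0.00845245]
```

View pics/a3.png

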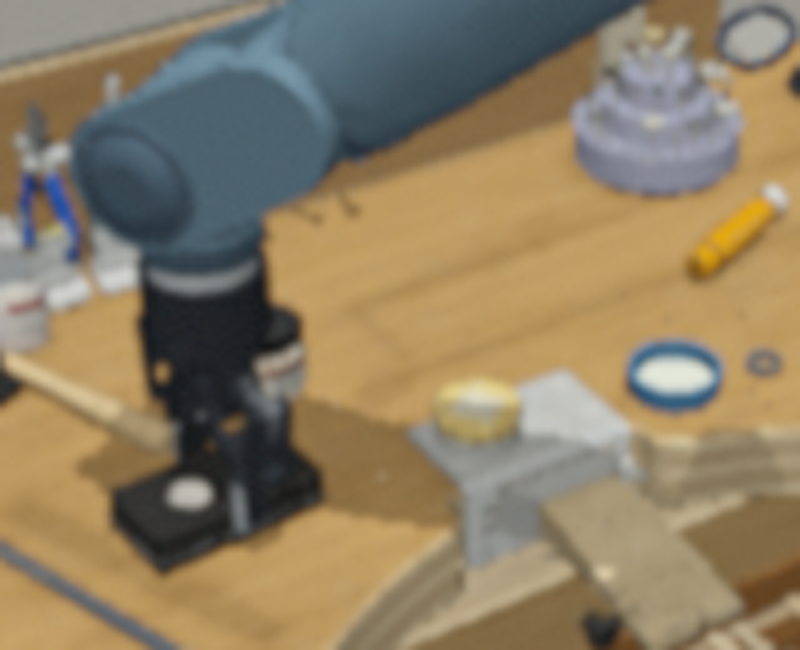

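apply_moves([
  [[0, 0, 0.5, 0, 0, 0, 50], [0, 0, 1, 0, 0, 0, 50], [0, 0, 1, 0, 0, 0, 50], [0, 0, 1, 0, 0, 0, 50], [0, 0, 1, 0, 0, 0, 50]],
])

```text
clock: 7.35
tool_pos: [0.5274, 0.4573, 0.1018]
tcp_rot: [2.13, 2.308, 0.005]
ft_force: [0.4, 0.1, -0.4]
grip_width: 0.714
```

apply_moves([
  [[-0.5, 0, 0.5, 0, 0, 1, 50], [-0.5, -1, 0.5, 0, 0, 1, 50], [-0.5, -1, 0, 0, 0, 1, 50], [-0.5, -1, 0, 0, 0, 1, 50], [-0.5, -1, 0, 0, 0, 1, 50]],
])

```text
clock: 7.85
tool_pos: [0.4771, 0.3766, 0.121]
tcp_rot: [1.487, 2.765, 0.004]
ft_force: [1.0, -1.5, -1.6]
grip_width: 0.717
```

apply_moves([
  [[0, -1, 0, 0, 0, 1, 50], [0, -1, 0, 0, 0, 1, 50], [0, -1, 0, 0, 0, 1, 50], [0, -1, 0, 0, 0, 1, 50], [0, -1, 0, 0, 0, 1, 50]],
])

```text
clock: 8.35
tool_pos: [0.4776, 0.2764, 0.1208]
tcp_rot: [0.756, 3.046, 0.003]
ft_force: [-0.1, 1.2, -0.7]
grip_width: 0.718
```

apply_moves([
  [[0, -1, 0, 0, 0, 1, 50], [0, -1, 0, 0, 0, 1, 50], [0, -1, 0, 0, 0, 1, 50], [0, -1, 0, 0, 0, 0.35, 50], [0, -1, 0, 0, 0, 0, 50]],
])

```text
clock: 8.85
tool_pos: [0.4776, 0.1762, 0.1207]
tcp_rot: [0.243, 3.129, 0.001]
ft_force: [-0.2, 0.8, -0.4]
grip_width: 0.716
```

apply_moves([
  [[0, -1, 0, 0, 0, 0, 50], [0, -1, 0, 0, 0, 0, 50], [0, -1, 0, 0, 0, 0, 50], [0, -1, 0, 0, 0, 0, 50], [0, -1, 0, 0, 0, 0, 50]],
])

```text
clock: 9.35
tool_pos: [0.4777, 0.076, 0.1206]
tcp_rot: [0.244, 3.128, 0.0]
ft_force: [0.1, -0.3, -2.0]
grip_width: 0.718
```

apply_moves([
  [[0, -1, 0, 0, 0, 0, 50], [0, -1, 0, 0, 0, 0, 50], [0, -1, 0, 0, 0, 0, 50], [0, -1, 0, 0, 0, 0, 50], [0, -1, 0, 0, 0, 0, 50]],
])

```text
clock: 9.85
tool_pos: [0.4776, -0.0243, 0.1206]
tcp_rot: [0.244, 3.128, -0.001]
ft_force: [0.4, -0.2, -0.9]
grip_width: 0.715
```

apply_moves([
  [[0, -1, 0, 0, 0, 0, 50], [0, -1, 0, 0, 0, 0, 50], [0.5, -1, 0, 0, 0, 0, 50], [0.5, -1, 0, 0, 0, 0, 50], [0, -1, 0, 0, 0, 0, 50]],
])

```text
clock: 10.35
tool_pos: [0.4985, -0.1247, 0.121]
tcp_rot: [0.244, 3.128, -0.003]
ft_force: [-0.1, -0.5, -0.5]
grip_width: 0.714
```

Run:
```python
from h import *
d=snap("scene","a4.png",(230,100,400,230),4.6)
d=snap("top","a5.png",(270,140,400,260),5)
print(bot.observe()["tool_pos"],bot.observe()["tcp_rot"])
```

```text
[ 0.49796174 -0.12546266  0.12076205] [ 2.48069094e-01  3.12797021e+00 -3.00273223e-03]
```

View pics/a4.png

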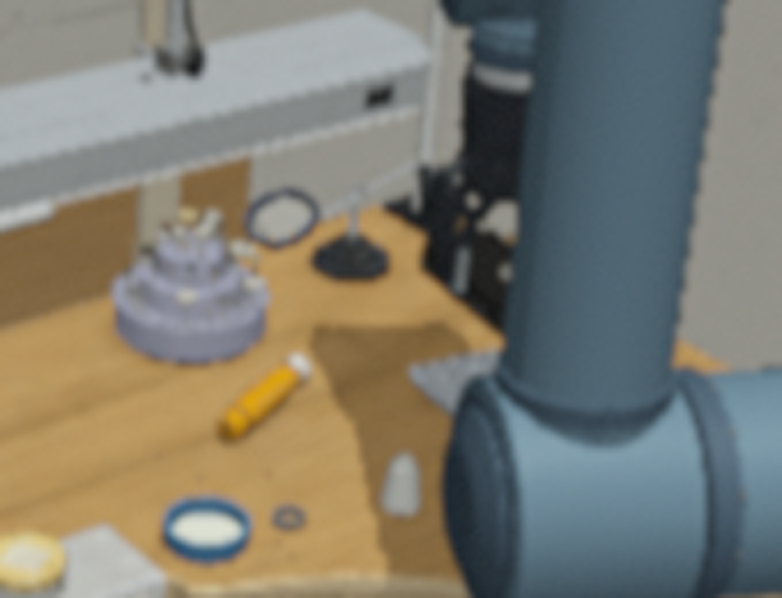

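View pics/a5.png

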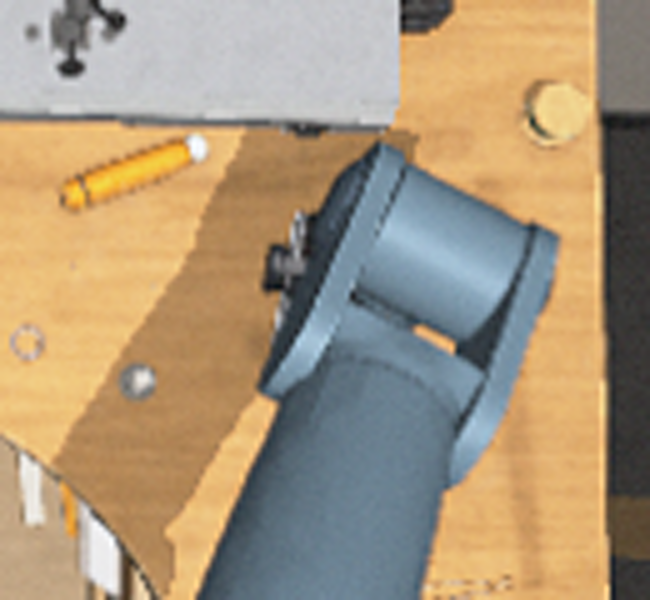

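apply_moves([
  [[-0.08, -0.6, 0, 0, 0, 0, 50], [0, -0.52, 0, 0, 0, 0, 50], [0, 0, -1, 0, 0, 0, 50], [0, 0, -1, 0, 0, 0, 50], [0, 0, -1, 0, 0, 0, 50]],
])

```text
clock: 10.95
tool_pos: [0.4952, -0.1458, 0.0581]
tcp_rot: [0.244, 3.131, -0.001]
ft_force: [0.1, 0.4, -0.8]
grip_width: 0.716
```

apply_moves([
  [[0, 0, -1, 0, 0, 0, 50], [0, 0, -0.3, 0, 0, 0, 50], [0, 0, -0.3, 0, 0, 0, 50], [0, 0, 0, 0, 0, 0, 50]],
])

```text
clock: 11.35
tool_pos: [0.4951, -0.1456, 0.0263]
tcp_rot: [-0.244, -3.132, -0.0]
ft_force: [-0.1, 0.0, 0.2]
grip_width: 0.715
```

apply_moves([
  [[0.06, -0.1, 0, 0, 0, 0, 50], [0, 0, -0.2, 0, 0, 0, 50], [0, 0, -0.2, 0, 0, 0, 50], [0, 0, 0, 0, 0, 0, 50]],
])

```text
clock: 11.75
tool_pos: [0.4959, -0.1474, 0.0178]
tcp_rot: [-0.244, -3.131, -0.001]
ft_force: [-0.7, 0.4, -1.0]
grip_width: 0.718
```

apply_moves([
  [[0, 0, -0.15, 0, 0, 0, 50], [0, 0, -0.15, 0, 0, 0, 50], [0, 0, 0, 0, 0, 0, 50]],
])

```text
clock: 12.05
tool_pos: [0.4959, -0.1473, 0.0118]
tcp_rot: [-0.244, -3.131, -0.001]
ft_force: [0.2, 0.6, -0.7]
grip_width: 0.714
```

No contact yet; the last 1.5 mm, then release.

apply_moves([
  [[0, 0, -0.07, 0, 0, 0, 50], [0, 0, 0, 0, 0, 0, 50]],
])

```text
clock: 12.25
tool_pos: [0.4962, -0.1475, 0.0108]
tcp_rot: [-0.244, -3.132, -0.0]
ft_force: [0.6, -0.0, -0.6]
grip_width: 0.719
```

apply_moves([
  [[0, 0, 0, 0, 0, 0, 66], [0, 0, 0, 0, 0, 0, 72], [0, 0, 0, 0, 0, 0, 72], [0, 0, 0.5, 0, 0, 0, 78], [0, 0, 1, 0, 0, 0, 85]],
])

```text
clock: 12.75
tool_pos: [0.4951, -0.147, 0.0404]
tcp_rot: [-0.244, -3.129, -0.002]
ft_force: [0.6, 0.2, -0.1]
grip_width: 0.994
```

apply_moves([
  [[0, 0, 1, 0, 0, 0, 85], [0, 0, 1, 0, 0, 0, 85], [0, 1, 1, 0, 0, 0, 70], [0, 1, 0, 0, 0, 0, 60], [0, 1, 0, 0, 0, 0, 50]],
])

```text
clock: 13.25
tool_pos: [0.4971, -0.0873, 0.1027]
tcp_rot: [0.245, 3.129, -0.001]
ft_force: [-0.8, 0.1, -0.7]
grip_width: 0.589
```

apply_moves([
  [[0, 1, 0, 0, 0, 0, 50], [0, 1, 0, 0, 0, 0, 50], [0, 1, 0, 0, 0, 0, 50], [0, 1, 0, 0, 0, 0, 50], [0, 1, 0, 0, 0, 0, 50]],
])

```text
clock: 13.75
tool_pos: [0.4964, 0.0132, 0.1018]
tcp_rot: [0.244, 3.131, -0.0]
ft_force: [-0.2, -0.7, 0.5]
grip_width: 0.587
```

Run:
```python
from h import *
d=snap("scene","a6.png",(230,130,400,250),4.6)
d=snap("top","a7.png",(270,140,400,260),5)
print(bot.observe()["tool_pos"],bot.observe()["tcp_rot"])
```

```text
[0.49620771 0.01402078 0.10154333] [2.40099564e-01 3.13185152e+00 2.71623401e-04]
```

View pics/a6.png

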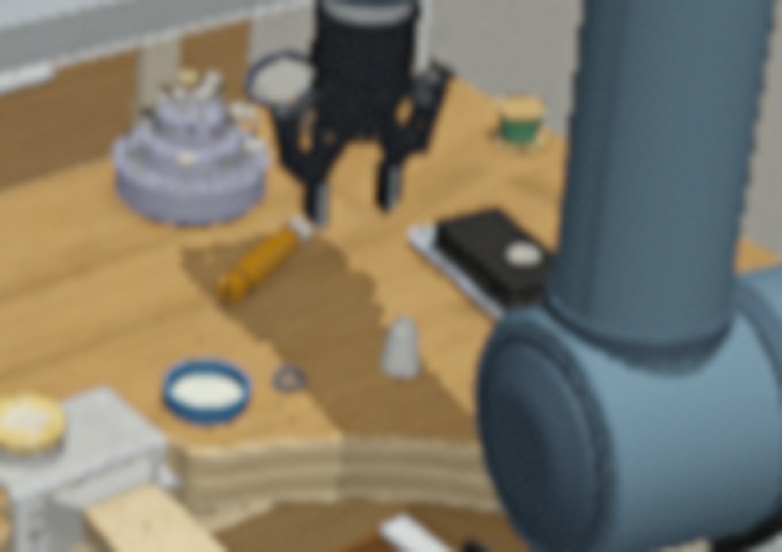

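View pics/a7.png

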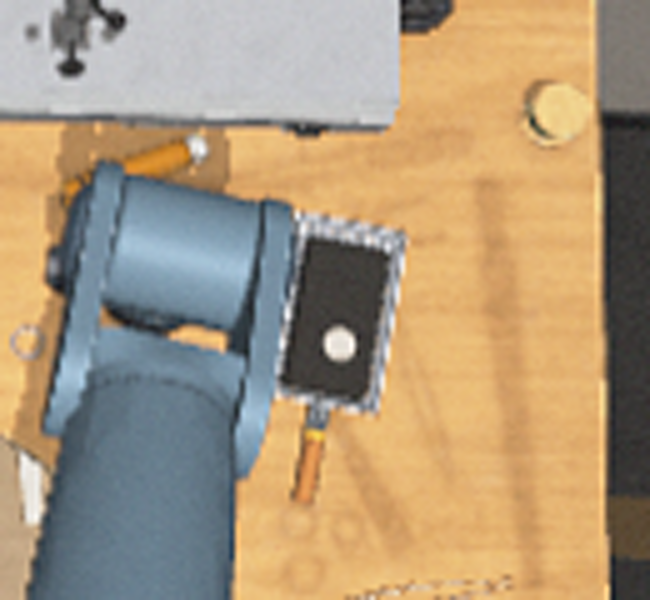

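Run:
```python
from h import *
t=load("top");s=load("scene")
pan=(.4964,-.1478,-.155);P=fr(*pan)
c=P([(0,0,0)])[0]
C=[rect(*pan,.142,.088,.012),rect(c[0],c[1],pan[2],.117,.064,.032),rect(*pan,.126,.072,.002)]
over(t,C,"o3.png",(315,170,360,250),7)
over(s,C,"o4.png",(300,160,380,220),8)
```

```text
(no output)
```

View pics/o3.png

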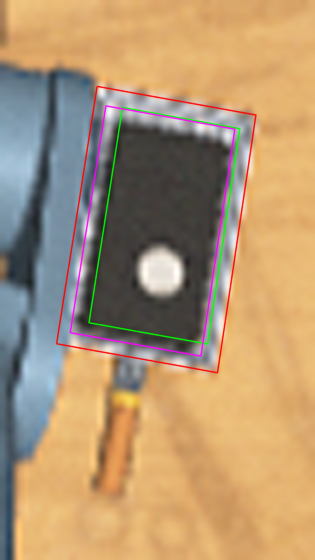

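View pics/o4.png

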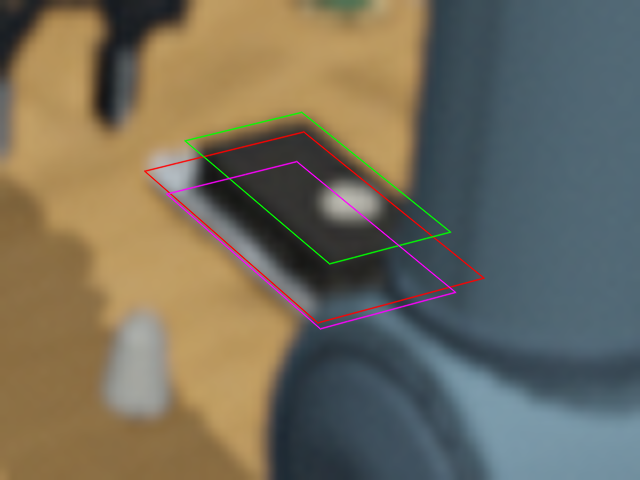

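Run:
```python
from h import *
np.set_printoptions(precision=4,suppress=True)
t=load("top");s=load("scene")
d0=at(t,*px(122,248,6,150,150),.03); v=d0-[.5262,.4575,.03]
u=np.array([-np.sin(.08),np.cos(.08),0]);w=np.array([np.cos(.08),np.sin(.08),0]);print("disc in block y,x",v@u,v@w)
p=px(160,271,7,315,170); q=px(350,203,8,300,160)
pan=np.array([.4964,-.1478,0]);ex=np.array([np.cos(.155),-np.sin(.155),0]);ey=np.array([np.sin(.155),np.cos(.155),0])
d1=at(t,*p,.032)-pan; print("disc in pan",d1@ex,d1@ey)
print(tri(t,p,s,q))
for a in [(121,126),(233,146),(178,136)]:
    e=at(t,*px(*a,7,315,170),.032)-pan; print(e@ex,e@ey)
e=[(at(s,*px(*a,8,300,160),.032)-pan) for a in [(203,140),(303,128)]]
print([(k@ex,k@ey) for k in e])
```

```text
disc in block y,x 0.02392320676433517 -0.002873925670301528
disc in pan -0.024878823310172445 -0.0014123658084698714
(array([ 0.4711, -0.1446,  0.0364]), np.float64(0.0004428110156767061))
0.048270864371703616 0.030999858451957144
0.04838186849109155 -0.030065773266534535
0.048421588380975704 -4.8441707070484945e-05
[(np.float64(0.05524539748509381), np.float64(0.02405906900167205)), (np.float64(0.0454952253990687), np.float64(-0.02422038658735342))]
```

apply_moves([
  [[-0.5, 1, 0, 0, 0, 0, 50], [-0.5, 1, 0, 0, 0, 0, 50], [-0.5, 1, 0, 0, 0, 0, 50], [-0.5, 1, 0, 0, 0, 0, 50], [-0.5, 1, 0, 0, 0, 0, 50]],
])

```text
clock: 14.35
tool_pos: [0.4463, 0.1125, 0.1015]
tcp_rot: [0.245, 3.131, -0.0]
ft_force: [-0.7, -0.3, -0.5]
grip_width: 0.581
```

apply_moves([
  [[0, 1, 0, 0, 0, 0, 50], [0, 1, 0, 0, 0, 0, 50], [0, 1, 0, 0, 0, 0, 50], [0, 1, 0, 0, 0, 0, 50], [0, 1, 0, 0, 0, 0, 50]],
])

```text
clock: 14.85
tool_pos: [0.4468, 0.2126, 0.1015]
tcp_rot: [0.245, 3.131, -0.0]
ft_force: [0.6, 0.9, 0.2]
grip_width: 0.588
```

Run:
```python
from h import *
d=snap("scene","a8.png",(300,150,400,225),8)
d=snap("top","a9.png",(300,160,380,250),6.5)
```

```text
(no output)
```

View pics/a8.png

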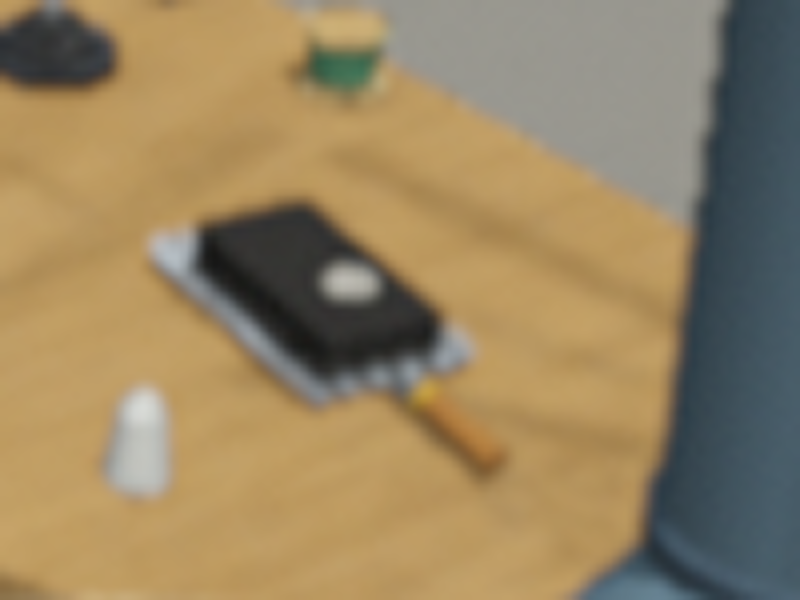

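View pics/a9.png

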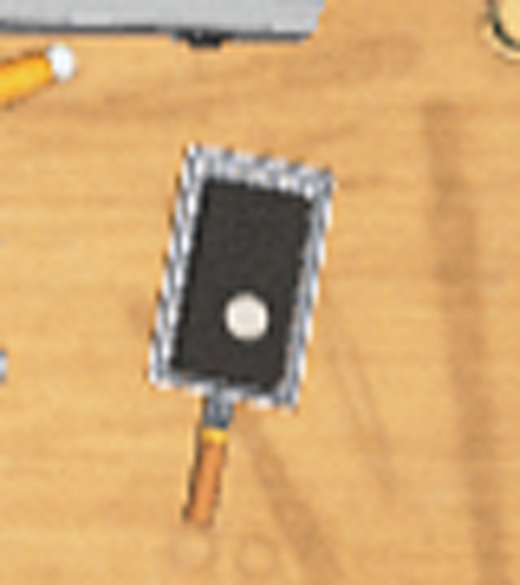

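Run:
```python
from h import *
np.set_printoptions(precision=4,suppress=True)
t=load("top");s=load("scene")
pan=np.array([.4964,-.1478,0]);ex=np.array([np.cos(.155),-np.sin(.155),0]);ey=np.array([np.sin(.155),np.cos(.155),0])
S=lambda a:px(*a,8,300,150); T=lambda a:px(*a,6.5,300,160)
f=lambda X:(1000*np.array([(X-pan)@ex,(X-pan)@ey,X[2]])).round(1)
for n,a,z in [("block top FL",(203,230),.032),("FR",(303,206),.032),("NR",(438,318),.032),("NL",(328,348),.032),("rimFL",(152,243),.012),("rim NL",(320,402),.012),("rim NR",(472,350),.012)]:
    print("S",n,f(at(s,*S(a),z)))
for n,a,z in [("rim FL",(192,147),.012),("FR",(330,172),.012),("NR",(294,405),.012),("NL",(153,383),.012),("blk FL",(206,180),.032),("blk FR",(312,197),.032),("NR top?",(283,388),.002),("NL",(173,373),.002)]:
    print("T",n,f(at(t,*T(a),z)))
print("tri FL",f(tri(t,T((206,180)),s,S((203,230)))[0]),"FR",f(tri(t,T((312,197)),s,S((303,206)))[0]),"disc",f(tri(t,T((247,317)),s,S((351,282)))[0]))
print("rimFL",f(tri(t,T((192,147)),s,S((152,243)))[0]),"NR",f(tri(t,T((294,405)),s,S((472,350)))[0]))
pn=(.4964,-.1478,-.155)
C=lambda dx:[rect(*pn,.142,.088,.012),rect(pan[0]+dx*ex[0],pan[1]+dx*ex[1],pn[2],.117,.064,.032),rect(pan[0]+dx*ex[0],pan[1]+dx*ex[1],pn[2],.117,.064,.002)]
over(s,C(-.005),"o5.png",(300,150,400,225),8)
over(t,C(-.005),"o6.png",(300,160,380,250),6.5)
```

```text
S block top FL [47.5 29.  32. ]
S FR [ 47.1 -25.3  32. ]
S NR [-60.8 -23.9  32. ]
S NL [-61.5  34.6  32. ]
S rimFL [75.5 37.  12. ]
S rim NL [-71.3  42.8  12. ]
S rim NR [-63.7 -43.1  12. ]
T rim FL [70.1 41.  12. ]
T FR [ 70.1 -41.4  12. ]
T NR [-68.3 -40.7  12. ]
T NL [-70.2  42.1  12. ]
T blk FL [49.  33.4 32. ]
T blk FR [ 50.2 -28.7  32. ]
T NR top? [-58.9 -35.    2. ]
T NL [-61.6  29.8   2. ]
tri FL [47.7 31.6 32.6] FR [ 51.  -28.9  29. ] disc [-25.6  -1.2  36.9]
rimFL [69.2 41.6 16.5] NR [-68.4 -39.5  15.7]
```

View pics/o5.png

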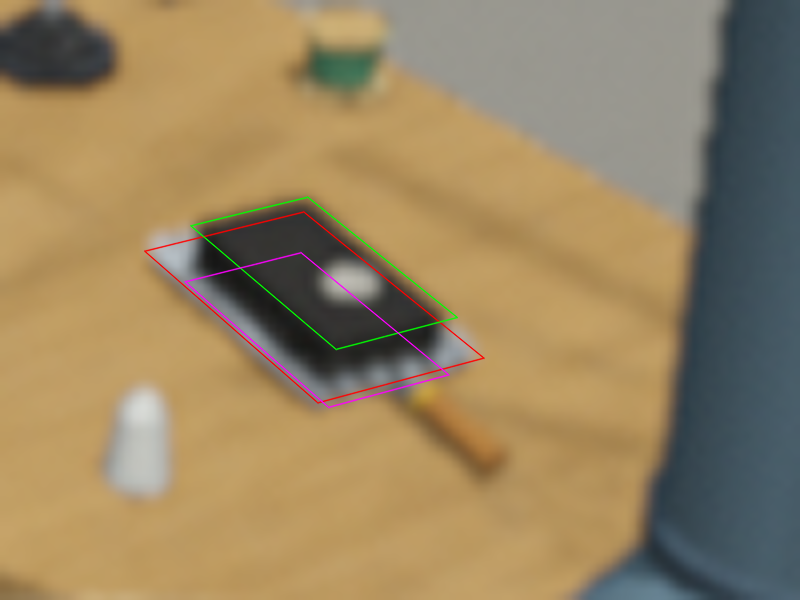

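View pics/o6.png

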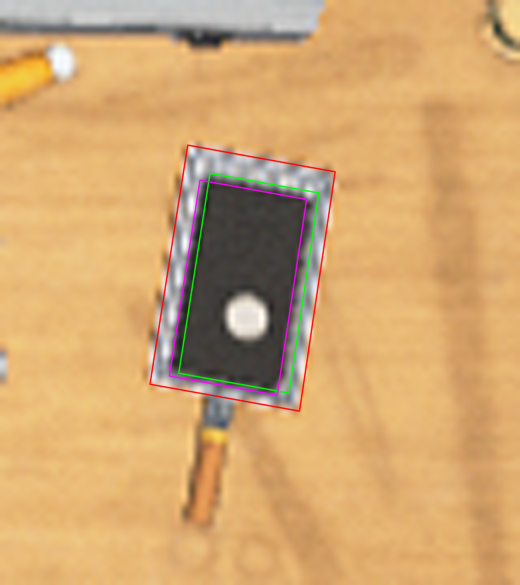

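apply_moves([
  [[0.5, -1, 0, 0, 0, 0, 60], [0.5, -1, 0, 0, 0, 0, 70], [0.5, -1, 0, 0, 0, 0, 80], [0.5, -1, 0, 0, 0, 0, 85], [0.5, -1, 0, 0, 0, 0, 85]],
])

```text
clock: 15.45
tool_pos: [0.4968, 0.1104, 0.1013]
tcp_rot: [0.246, 3.132, -0.001]
ft_force: [0.2, -0.5, 0.1]
grip_width: 0.997
```

apply_moves([
  [[0, -1, 0, 0, 0, 0, 85], [0, -1, 0, 0, 0, 0, 85], [0, -1, 0, 0, 0, 0, 85], [0, -1, 0, 0, 0, 0, 85], [0, -1, 0, 0, 0, 0, 85]],
])

```text
clock: 15.95
tool_pos: [0.4961, 0.0104, 0.1013]
tcp_rot: [0.246, 3.132, -0.001]
ft_force: [1.0, -0.4, -0.2]
grip_width: 0.996
```

apply_moves([
  [[0, -1, 0, 0, 0, 0, 85], [0, -1, 0, 0, 0, 0, 85], [0, -1, 0, 0, 0, 0, 85], [0, -1, 0, 0, 0, 0, 85], [0, -1, 0, 0, 0, 0, 85]],
])

```text
clock: 16.45
tool_pos: [0.4959, -0.0896, 0.1013]
tcp_rot: [0.246, 3.132, -0.001]
ft_force: [-0.5, 0.0, -0.8]
grip_width: 0.995
```

apply_moves([
  [[0, -1, 0, 0, 0, 0, 85], [0, -1, 0, 0, 0, 0, 85], [0, -1, 0, 0, 0, 0, 85], [0, 0, 0, 0, 0, 0, 85]],
])

```text
clock: 16.85
tool_pos: [0.4961, -0.1505, 0.1015]
tcp_rot: [0.25, 3.131, -0.002]
ft_force: [-0.6, 0.1, -0.2]
grip_width: 0.995
```

apply_moves([
  [[0, 0.13, -1, 0, 0, 0, 85], [0, 0, -1, 0, 0, 0, 85], [0, 0, -1, 0, 0, 0, 85], [0, 0, -1, 0, 0, 0, 85], [0, 0, -0.5, 0, 0, 0, 85]],
])

```text
clock: 17.35
tool_pos: [0.4949, -0.1444, 0.0094]
tcp_rot: [-0.244, -3.129, -0.002]
ft_force: [-0.2, 0.8, 0.3]
grip_width: 0.994
```

apply_moves([
  [[0, 0, 0, 0, 0, 0, 72], [0, 0, 0, 0, 0, 0, 64], [0, 0, 0, 0, 0, 0, 50], [0, 0, 0, 0, 0, 0, 50], [0, 0, 0, 0, 0, 0, 50]],
])

```text
clock: 17.85
tool_pos: [0.4972, -0.1454, 0.0121]
tcp_rot: [0.244, 3.13, -0.001]
ft_force: [-1.0, 0.0, 5.5]
grip_width: 0.716
```

apply_moves([
  [[0, 0, 0, 0, 0, 0, 50], [0, 0, 0.3, 0, 0, 0, 50], [0, 0, 0.4, 0, 0, 0, 50], [0.29, -0.05, 0, 0, 0, 0, 50], [0, 0, 0, 0, 0, 0, 50]],
])

```text
clock: 18.35
tool_pos: [0.503, -0.1463, 0.0255]
tcp_rot: [0.244, 3.131, -0.001]
ft_force: [1.1, -0.3, -0.8]
grip_width: 0.718
```

apply_moves([
  [[-0.03, -0.11, 0, 0, 0, 0, 50], [0, 0, -0.25, 0, 0, 0, 50], [0, 0, -0.25, 0, 0, 0, 50], [0, 0, -0.15, 0, 0, 0, 50], [0, 0, 0, 0, 0, 0, 50]],
])

```text
clock: 18.85
tool_pos: [0.5012, -0.1481, 0.0121]
tcp_rot: [-0.244, -3.131, -0.001]
ft_force: [-3.8, 1.3, 6.9]
grip_width: 0.715
```

apply_moves([
  [[0, 0, -0.1, 0, 0, 0, 50], [0, 0, 0, 0, 0, 0, 50]],
])

```text
clock: 19.05
tool_pos: [0.5012, -0.1481, 0.012]
tcp_rot: [-0.244, -3.129, -0.001]
ft_force: [-11.1, 5.5, 26.4]
grip_width: 0.714
```

apply_moves([
  [[0, 0, 0.1, 0, 0, 0, 66], [0, 0, 0, 0, 0, 0, 72], [0, 0, 0, 0, 0, 0, 72], [0, 0, 0.5, 0, 0, 0, 78], [0, 0, 1, 0, 0, 0, 85]],
])

```text
clock: 19.55
tool_pos: [0.5001, -0.1474, 0.0409]
tcp_rot: [-0.244, -3.128, -0.003]
ft_force: [0.2, -0.5, 0.5]
grip_width: 0.993
```

apply_moves([
  [[0, 0, 1, 0, 0, 0, 85], [0, 0, 1, 0, 0, 0, 85], [0, 1, 1, 0, 0, 0, 70], [0, 1, 0, 0, 0, 0, 60], [0, 1, 0, 0, 0, 0, 50]],
])

```text
clock: 20.05
tool_pos: [0.5021, -0.0879, 0.1033]
tcp_rot: [0.245, 3.13, -0.001]
ft_force: [-0.1, -0.3, 0.5]
grip_width: 0.59
```

apply_moves([
  [[-0.3, 1, 0, 0, 0, 0, 45], [-0.3, 1, 0, 0, 0, 0, 45], [-0.3, 1, 0, 0, 0, 0, 45], [-0.3, 1, 0, 0, 0, 0, 45], [-0.3, 1, 0, 0, 0, 0, 45]],
])

```text
clock: 20.55
tool_pos: [0.4712, 0.0126, 0.1023]
tcp_rot: [0.245, 3.132, 0.0]
ft_force: [-0.2, -0.2, 0.1]
grip_width: 0.523
```

apply_moves([
  [[-0.3, 1, 0, 0, 0, 0, 45], [0, 1, 0, 0, 0, 0, 45], [0, 1, 0, 0, 0, 0, 45], [0, 1, 0, 0, 0, 0, 45], [0, 1, 0, 0, 0, 0, 45]],
])

```text
clock: 21.05
tool_pos: [0.4655, 0.1127, 0.1023]
tcp_rot: [0.244, 3.132, 0.0]
ft_force: [-0.2, -0.9, 0.4]
grip_width: 0.529
```

Run:
```python
from h import *
s=snap("scene","b1.png",(300,150,400,225),8)
t=snap("top","b2.png",(300,160,380,250),6.5)
```

```text
(no output)
```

View pics/b1.png

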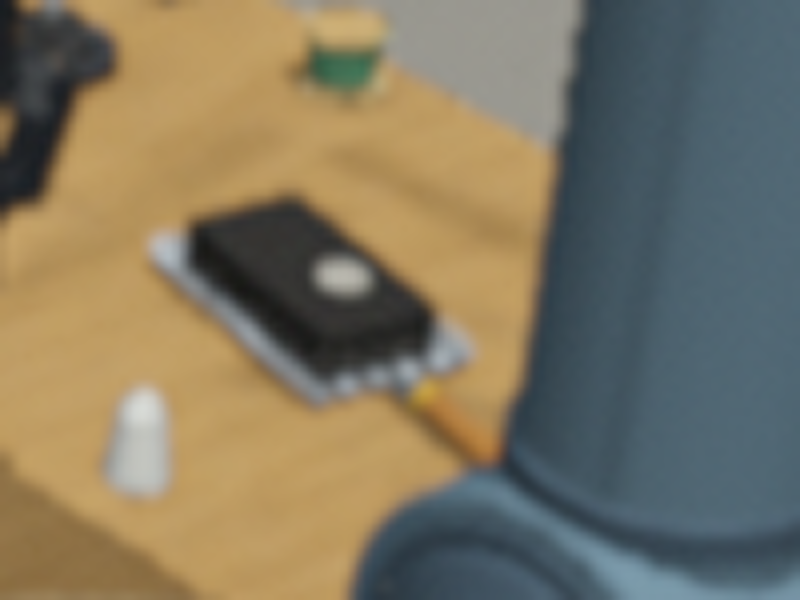

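View pics/b2.png

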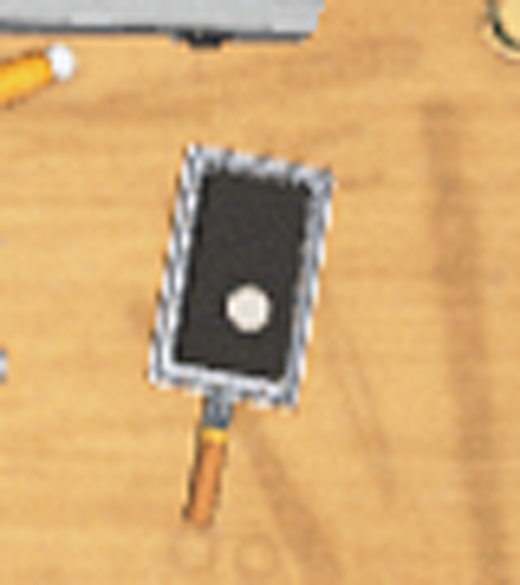

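```bash
cat >> h.py <<'E'
pan=np.array([.4964,-.1478,0]);ex=np.array([np.cos(.155),-np.sin(.155),0]);ey=np.array([np.sin(.155),np.cos(.155),0])
f=lambda X:(1000*np.array([(X-pan)@ex,(X-pan)@ey,X[2]])).round(1)
E
python3 - <<'E'
from h import *
t=load("top");s=load("scene")
S=lambda a:px(*a,8,300,150); T=lambda a:px(*a,6.5,300,160)
for n,a,z in [("FL",(192,222),.032),("FR",(294,197),.032),("NR",(433,313),.032),("NL",(320,343),.032)]:
    print("S",n,f(at(s,*S(a),z)))
for n,a,z in [("FL",(206,170),.032),("FR",(312,186),.032),("NR",(284,381),.002),("NL",(176,362),.002)]:
    print("T",n,f(at(t,*T(a),z)))
print("tri FL",f(tri(t,T((206,170)),s,S((192,222)))[0]),"FR",f(tri(t,T((312,186)),s,S((294,197)))[0]),"disc",f(tri(t,T((248,308)),s,S((343,276)))[0]))
# disc position over time at fixed z
print(f(at(t,*T((248,308)),.032)),f(at(s,*S((343,276)),.032)), f(at(s,*S((351,282)),.032)))
E
```

```text
S FL [55.8 29.7 32. ]
S FR [ 55.8 -26.2  32. ]
S NR [-56.4 -24.4  32. ]
S NL [-56.6  35.4  32. ]
T FL [54.8 34.2 32. ]
T FR [ 56.6 -27.8  32. ]
T NR [-54.8 -35.    2. ]
T NL [-55.   29.1   2. ]
tri FL [53.5 33.3 34.1] FR [ 57.  -27.6  31.1] disc [-20.4  -0.7  37.2]
[-19.8  -1.8  32. ] [-13.3  -6.2  32. ] [-19.1  -6.5  32. ]
```

apply_moves([
  [[0.15, -0.5, 0, 0, 0, -1, 42], [0, -0.5, 0, 0, 0, -1, 42], [0, -0.3, 0, 0, 0, -1, 42], [0, 0, 0, 0, 0, -1, 42], [0, 0, 0, 0, 0, -1, 42]],
])

```text
clock: 21.65
tool_pos: [0.4685, 0.0849, 0.1022]
tcp_rot: [1.019, 2.971, -0.0]
ft_force: [0.5, 0.1, 0.3]
grip_width: 0.492
```

apply_moves([
  [[0, 0, 0, 0, 0, -1, 42], [0, 0, 0, 0, 0, -1, 42], [0, 0, 0, 0, 0, -1, 42], [0, 0, 0, 0, 0, -1, 42], [0, 0, 0, 0, 0, -1, 42]],
])

```text
clock: 22.15
tool_pos: [0.4685, 0.0851, 0.1022]
tcp_rot: [1.722, 2.627, -0.0]
ft_force: [1.2, -0.2, -0.6]
grip_width: 0.493
```

apply_moves([
  [[0, 0, -0.5, 0, 0, -1, 42], [0, 0, -0.5, 0, 0, -1, 42], [0, 0, -0.5, 0, 0, -1, 42], [0, 0, 0, 0, 0, 0, 42]],
])

```text
clock: 22.55
tool_pos: [0.4674, 0.0852, 0.0708]
tcp_rot: [-2.089, -2.343, 0.003]
ft_force: [-0.2, -0.6, 0.4]
grip_width: 0.494
```

Run:
```python
from h import *
s=snap("scene","b3.png",(240,130,360,220),6.5)
print(bot.observe()["tool_pos"],bot.observe()["tcp_rot"])
```

```text
[0.46801714 0.0852684  0.07159518] [-2.08776983e+00 -2.34622674e+00  1.58920515e-03]
```

View pics/b3.png

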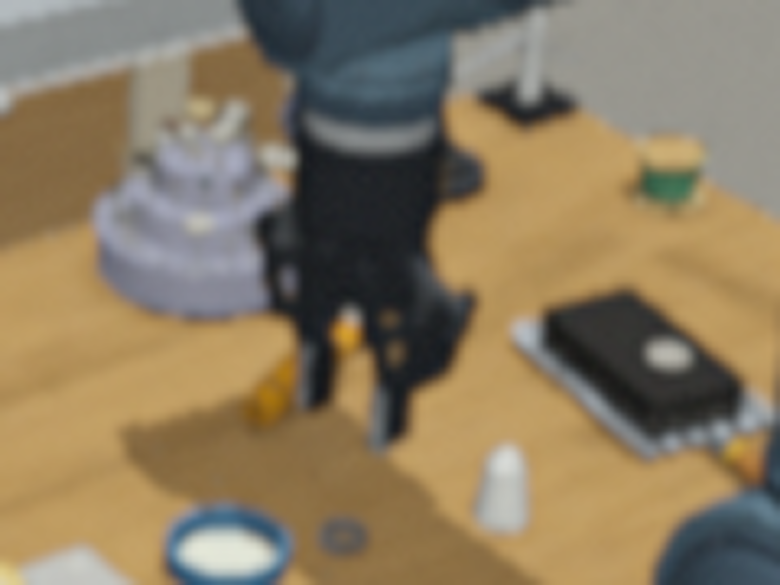

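apply_moves([
  [[0.03, 0.05, -1, 0, 0, 0, 42], [0, 0, -1, 0, 0, 0, 42], [0, 0, -1, 0, 0, 0, 42], [0, 0, -0.42, 0, 0, 0, 42], [0, 0, 0, 0, 0, 0, 42]],
])

```text
clock: 23.1
tool_pos: [0.4685, 0.0866, 0.003]
tcp_rot: [-2.088, -2.345, 0.002]
ft_force: [0.0, 0.6, 0.3]
grip_width: 0.49
```

apply_moves([
  [[0, 0, 0, 0, 0, 0, 32], [0, 0, 0, 0, 0, 0, 24], [0, 0, 0, 0, 0, 0, 18], [0, 0, 0, 0, 0, 0, 16], [0, 0, 0, 0, 0, 0, 16]],
], squeeze=25)

```text
clock: 23.6
tool_pos: [0.4702, 0.0867, 0.0048]
tcp_rot: [2.088, 2.344, 0.002]
ft_force: [-2.0, -0.8, 6.0]
grip_width: 0.261
```

Run:
```python
from h import *
s=snap("scene","b4.png",(240,130,360,220),6.5)
```

```text
(no output)
```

View pics/b4.png

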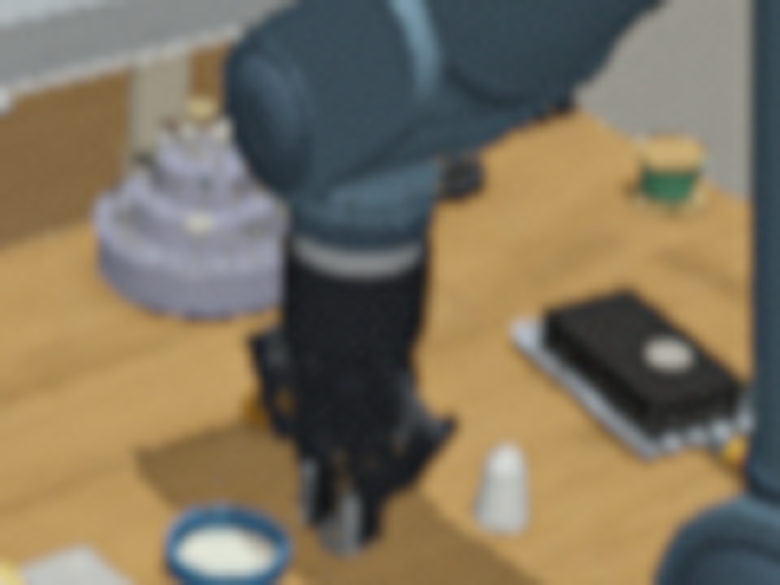

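apply_moves([
  [[0, 0, 0.5, 0, 0, 0, 16], [0, 0, 1, 0, 0, 0, 16], [0, 0, 1, 0, 0, 0, 16], [0, 0, 1, 0, 0, 0, 16], [0, -1, 1, 0, 0, 0, 16]],
])

```text
clock: 24.15
tool_pos: [0.4689, 0.0678, 0.0949]
tcp_rot: [2.087, 2.348, 0.001]
ft_force: [-0.4, -0.1, -1.0]
grip_width: 0.259
```

apply_moves([
  [[0.3, -1, 0, 0, 0, 0, 16], [0.3, -1, 0, 0, 0, 0, 16], [0.3, -1, 0, 0, 0, 0, 16], [0.3, -1, 0, 0, 0, 0, 16], [0.2, -1, 0, 0, 0, 0, 16]],
])

```text
clock: 24.65
tool_pos: [0.4974, -0.034, 0.0942]
tcp_rot: [2.089, 2.345, 0.001]
ft_force: [-0.4, -0.1, -0.2]
grip_width: 0.26
```

apply_moves([
  [[0, -1, 0, 0, 0, 0, 16], [0, -1, 0, 0, 0, 0, 16], [0, -1, 0, 0, 0, 0, 16], [0, -1, 0, 0, 0, 0, 16], [0, -1, 0, 0, 0, 0, 16]],
])

```text
clock: 25.15
tool_pos: [0.497, -0.1339, 0.0941]
tcp_rot: [2.09, 2.345, 0.0]
ft_force: [0.4, 0.6, -0.6]
grip_width: 0.261
```

apply_moves([
  [[0, -0.72, -0.5, 0, 0, 0, 16], [0, 0, -0.5, 0, 0, 0, 16], [0, 0, 0, 0, 0, 0, 16]],
])

```text
clock: 25.45
tool_pos: [0.4955, -0.1464, 0.0713]
tcp_rot: [-2.088, -2.342, 0.001]
ft_force: [-0.4, 0.5, -0.2]
grip_width: 0.259
```

Run:
```python
from h import *
s=snap("scene","b5.png",None,1.5)
s=snap("top","b6.png",(300,130,380,230),5)
print(bot.observe()["tool_pos"],bot.observe()["tcp_rot"],bot.observe()["grip_width"])
```

```text
[ 0.49644089 -0.14647637  0.07260569] [-2.08781286e+00 -2.34464729e+00  4.17183454e-04] 0.2592606275550646
```

View pics/b5.png

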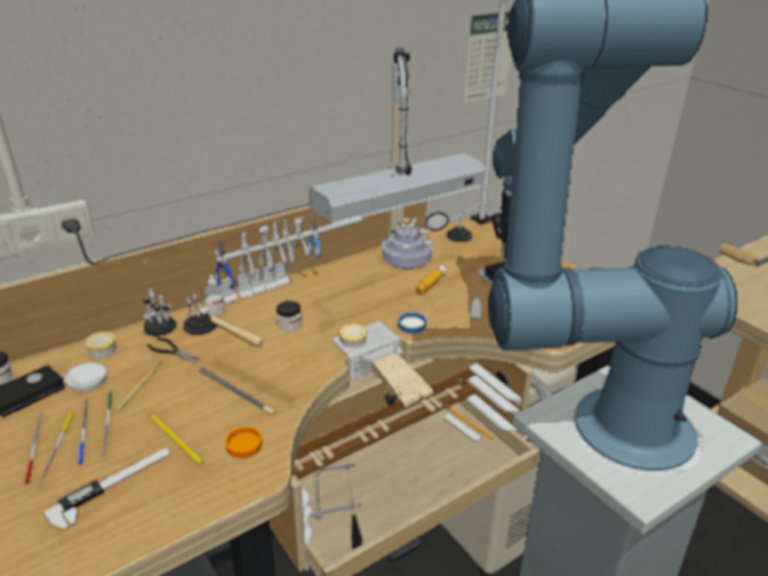

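apply_moves([
  [[0, -0.05, -0.8, 0, 0, 0, 16], [0, 0, -0.6, 0, 0, 0, 16], [0, 0, -0.2, 0, 0, 0, 16], [0, 0, 0, 0, 0, 0, 16]],
])

```text
clock: 25.95
tool_pos: [0.4965, -0.1479, 0.0407]
tcp_rot: [-2.088, -2.345, 0.001]
ft_force: [0.5, 0.3, -0.5]
grip_width: 0.263
```

apply_moves([
  [[0, 0, -0.1, 0, 0, 0, 16], [0, 0, 0, 0, 0, 0, 16]],
])

```text
clock: 26.15
tool_pos: [0.4974, -0.1486, 0.0398]
tcp_rot: [2.09, 2.345, 0.0]
ft_force: [-0.4, -1.3, 0.3]
grip_width: 0.263
```

apply_moves([
  [[0, 0, -0.1, 0, 0, 0, 16], [0, 0, 0, 0, 0, 0, 16]],
])

```text
clock: 26.35
tool_pos: [0.4971, -0.1486, 0.0375]
tcp_rot: [2.09, 2.345, 0.0]
ft_force: [-0.6, 0.5, 0.1]
grip_width: 0.259
```

apply_moves([
  [[0, 0, -0.05, 0, 0, 0, 16], [0, 0, 0, 0, 0, 0, 16]],
])

```text
clock: 26.55
tool_pos: [0.4973, -0.1487, 0.0369]
tcp_rot: [2.09, 2.345, 0.0]
ft_force: [-1.6, 1.4, 3.4]
grip_width: 0.263
```

Contact at 0.037. Release, rise, and swing to the dish.

apply_moves([
  [[0, 0, 0, 0, 0, 0, 30], [0, 0, 0, 0, 0, 0, 36], [0, 0, 0, 0, 0, 0, 36], [0, 0, 0.5, 0, 0, 0, 36], [0, 0, 1, 0, 0, 0, 36]],
])

```text
clock: 27.05
tool_pos: [0.4959, -0.1479, 0.0658]
tcp_rot: [-2.088, -2.343, 0.001]
ft_force: [0.1, -0.7, 0.1]
grip_width: 0.423
```

apply_moves([
  [[0, 0, 1, 0, 0, 0, 36], [0, 0.5, 1, 0, 0, 0, 36], [0, 1, 0, 0, 0, 1, 50], [0, 1, 0, 0, 0, 1, 60], [0, 1, 0, 0, 0, 1, 70]],
])

```text
clock: 27.55
tool_pos: [0.4974, -0.078, 0.1075]
tcp_rot: [1.71, 2.634, 0.0]
ft_force: [0.9, 0.2, 0.4]
grip_width: 0.814
```

apply_moves([
  [[-0.1, 1, 0, 0, 0, 1, 85], [-0.1, 1, 0, 0, 0, 1, 85], [-0.1, 1, 0, 0, 0, 1, 85], [-0.1, 1, 0, 0, 0, 1, 85], [-0.1, 1, 0, 0, 0, 1, 85]],
])

```text
clock: 28.05
tool_pos: [0.4872, 0.0222, 0.1073]
tcp_rot: [1.005, 2.975, 0.0]
ft_force: [0.4, -0.7, 0.1]
grip_width: 0.998
```

apply_moves([
  [[-0.1, 1, 0, 0, 0, 0, 85], [-0.1, 1, 0, 0, 0, 0, 85], [0, 1, 0, 0, 0, 0, 85], [0, 1, 0, 0, 0, 0, 85], [0, 1, 0, 0, 0, 0, 85]],
])

```text
clock: 28.55
tool_pos: [0.4832, 0.1223, 0.1073]
tcp_rot: [1.011, 2.973, 0.0]
ft_force: [0.4, -0.8, 0.6]
grip_width: 0.996
```

Run:
```python
from h import *
s=snap("scene","b7.png",(240,130,380,220),5.5)
t=snap("top","b8.png",(300,160,380,250),6.5)
print(bot.observe()["tool_pos"],bot.observe()["tcp_rot"])
```

```text
[0.48309853 0.12298768 0.10719304] [1.00749604e+00 2.97494730e+00 8.52184392e-04]
```

View pics/b7.png

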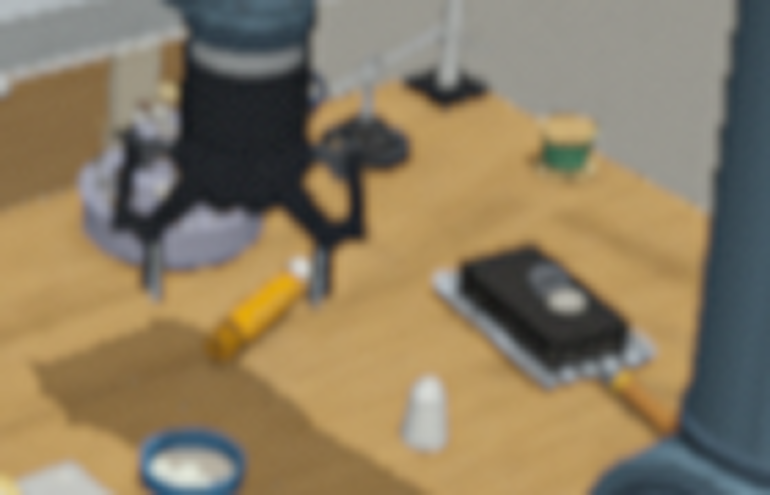

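View pics/b8.png

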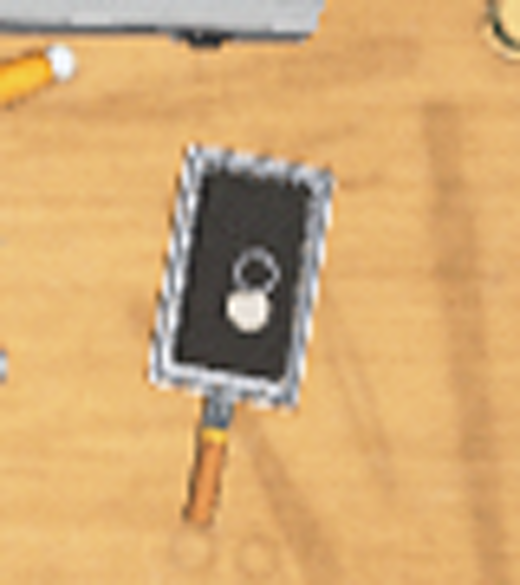

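Run:
```python
from h import *
t=load("top");s=load("scene")
print(f(at(t,*px(257,271,6.5,300,160),.04)), f(tri(t,px(257,271,6.5,300,160),s,px(548,276,5.5,240,130))[0]))
```

```text
[ 1.1 -2.1 40. ] [ 0.9 -1.  43.5]
```

apply_moves([
  [[-0.08, 0.7, 0, 0, 0, -1, 85], [0, 0.7, 0, 0, 0, -1, 85], [0, 0, -0.5, 0, 0, -1, 85], [0, 0, -0.5, 0, 0, -1, 85], [0, 0, -0.5, 0, 0, -1, 85]],
])

```text
clock: 29.15
tool_pos: [0.4818, 0.1489, 0.0767]
tcp_rot: [1.721, 2.627, 0.0]
ft_force: [0.4, -0.6, 0.0]
grip_width: 0.996
```

apply_moves([
  [[0, 0, -0.5, 0, 0, -1, 85], [0, 0, -0.5, 0, 0, -1, 85], [0, 0, -0.5, 0, 0, -0.5, 85], [0, 0, 0, 0, 0, 0, 85]],
])

```text
clock: 29.55
tool_pos: [0.4806, 0.1487, 0.0456]
tcp_rot: [-2.03, -2.395, 0.003]
ft_force: [-0.2, 0.2, 0.2]
grip_width: 0.998
```

Run:
```python
from h import *
s=snap("scene","c1.png",(220,130,340,230),6)
print(bot.observe()["tool_pos"],bot.observe()["tcp_rot"])
```

```text
[0.48119809 0.14882724 0.04634974] [-2.02977546e+00 -2.39695447e+00  1.38183942e-03]
```

View pics/c1.png

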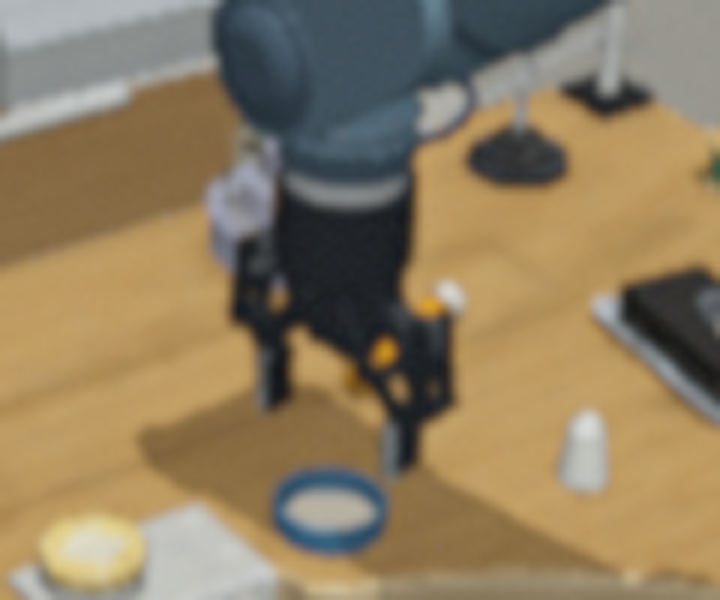

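apply_moves([
  [[0, 0.1, -0.8, 0, 0, 0, 85], [0, 0, -0.8, 0, 0, 0, 85], [0, 0, -0.5, 0, 0, 0, 85], [0, 0, 0, 0, 0, 0, 85]],
])

```text
clock: 30.0
tool_pos: [0.4807, 0.1511, 0.0038]
tcp_rot: [-2.029, -2.396, 0.002]
ft_force: [0.2, 0.7, -0.6]
grip_width: 0.994
```

apply_moves([
  [[0, 0, 0, 0, 0, 0, 72], [0, 0, 0, 0, 0, 0, 64], [0, 0, 0, 0, 0, 0, 56], [0, 0, 0, 0, 0, 0, 50], [0, 0, 0, 0, 0, 0, 50]],
], squeeze=35)

```text
clock: 30.5
tool_pos: [0.4824, 0.1515, 0.0059]
tcp_rot: [2.03, 2.396, 0.002]
ft_force: [-1.7, -0.5, 4.9]
grip_width: 0.715
```

apply_moves([
  [[0, 0, 0, 0, 0, 0, 50], [0, 0, 0, 0, 0, 0, 50]],
])

```text
clock: 30.7
tool_pos: [0.4824, 0.1515, 0.0059]
tcp_rot: [2.03, 2.396, 0.002]
ft_force: [-1.0, -0.2, 5.1]
grip_width: 0.718
```

apply_moves([
  [[0, 0, 0.5, 0, 0, 0, 50], [0, 0, 1, 0, 0, 0, 50], [0, 0, 1, 0, 0, 0, 50], [0, 0, 1, 0, 0, 0, 50], [0, 0, 1, 0, 0, 0, 50]],
])

```text
clock: 31.2
tool_pos: [0.4815, 0.1515, 0.0961]
tcp_rot: [2.03, 2.397, 0.001]
ft_force: [0.0, -0.5, -1.6]
grip_width: 0.717
```

apply_moves([
  [[0, -1, 0.5, 0, 0, 0, 50], [0, -1, 0, 0, 0, 0, 50], [0, -1, 0, 0, 0, 0, 50], [0, -1, 0, 0, 0, 0, 50], [0, -1, 0, 0, 0, 0, 50]],
])

```text
clock: 31.7
tool_pos: [0.4815, 0.0507, 0.1054]
tcp_rot: [2.03, 2.397, 0.001]
ft_force: [0.9, -0.9, -1.0]
grip_width: 0.719
```

apply_moves([
  [[0, -1, 0, 0, 0, 0, 50], [0, -1, 0, 0, 0, 0, 50], [0, -1, 0, 0, 0, 0, 50], [0, -1, 0, 0, 0, 0, 50], [0, -1, 0, 0, 0, 0, 50]],
])

```text
clock: 32.2
tool_pos: [0.4815, -0.0494, 0.1054]
tcp_rot: [2.03, 2.396, 0.001]
ft_force: [0.2, 0.2, -0.3]
grip_width: 0.717
```

apply_moves([
  [[0, -1, 0, 0, 0, 0, 50], [0, -1, 0, 0, 0, 0, 50], [0.3, -1, 0, 0, 0, 0, 50], [0.3, -1, 0, 0, 0, 0, 50], [0.3, -1, 0, 0, 0, 0, 50]],
])

```text
clock: 32.7
tool_pos: [0.4998, -0.1495, 0.1052]
tcp_rot: [2.03, 2.397, 0.0]
ft_force: [-0.0, 0.7, -1.3]
grip_width: 0.718
```

apply_moves([
  [[0.3, -1, 0, 0, 0, 0, 50], [0.3, -1, 0, 0, 0, 0, 50], [0.3, -1, 0, 0, 0, 0, 50], [0, -1, 0, 0, 0, 0, 50], [0, -0.9, 0, 0, 0, 0, 50]],
])

```text
clock: 33.2
tool_pos: [0.5174, -0.2481, 0.1045]
tcp_rot: [-2.031, -2.397, 0.0]
ft_force: [0.3, -0.6, -0.8]
grip_width: 0.714
```

apply_moves([
  [[0.08, -0.03, -1, 0, 0, 0, 50], [0, 0, -1, 0, 0, 0, 50], [0, 0, -1, 0, 0, 0, 50], [0, 0, -1, 0, 0, 0, 50], [0, 0, -0.5, 0, 0, 0, 50]],
])

```text
clock: 33.7
tool_pos: [0.5178, -0.2469, 0.0125]
tcp_rot: [-2.029, -2.394, 0.0]
ft_force: [-0.5, 0.4, -1.2]
grip_width: 0.714
```

apply_moves([
  [[0, 0, -0.2, 0, 0, 0, 50], [0, 0, -0.1, 0, 0, 0, 50], [0, 0, 0, 0, 0, 0, 50]],
])

```text
clock: 34.0
tool_pos: [0.5195, -0.2476, 0.0092]
tcp_rot: [2.03, 2.396, 0.0]
ft_force: [-0.6, 0.6, -1.2]
grip_width: 0.717
```

apply_moves([
  [[0, -0.05, -0.1, 0, 0, 0, 50], [0, 0, -0.1, 0, 0, 0, 50], [0, 0, 0, 0, 0, 0, 50]],
])

```text
clock: 34.3
tool_pos: [0.5198, -0.2488, 0.006]
tcp_rot: [2.03, 2.396, -0.0]
ft_force: [-2.9, 0.9, 5.7]
grip_width: 0.713
```

apply_moves([
  [[0, 0, 0, 0, 0, 0, 66], [0, 0, 0, 0, 0, 0, 74], [0, 0, 0, 0, 0, 0, 78], [0, 0, 0.6, 0, 0, 0, 80], [0, 0, 1, 0, 0, 0, 80]],
])

```text
clock: 34.8
tool_pos: [0.5181, -0.2474, 0.036]
tcp_rot: [-2.029, -2.395, 0.0]
ft_force: [0.6, 1.3, -0.6]
grip_width: 0.936
```

apply_moves([
  [[0, 0, 1, 0, 0, 0, 70], [0, 0, 1, 0, 0, 0, 60], [0, 0, 1, 0, 0, 0, 45], [-0.3, 1, 0.4, 0, 0, 0, 45], [-0.3, 1, 0, 0, 0, 0, 45]],
])

```text
clock: 35.3
tool_pos: [0.5083, -0.2089, 0.1074]
tcp_rot: [2.029, 2.392, 0.001]
ft_force: [0.3, -0.4, 0.0]
grip_width: 0.527
```

apply_moves([
  [[-0.3, 1, 0, 0, 0, 0, 45], [-0.3, 1, 0, 0, 0, 0, 45], [-0.3, 1, 0, 0, 0, 0, 45], [-0.3, 1, 0, 0, 0, 0, 45], [-0.3, 1, 0, 0, 0, 0, 45]],
])

```text
clock: 35.8
tool_pos: [0.4767, -0.1069, 0.1048]
tcp_rot: [2.031, 2.397, 0.0]
ft_force: [0.3, 0.5, 0.6]
grip_width: 0.526
```

apply_moves([
  [[-0.4, 1, 0, 0, 0, 0, 45], [-0.4, 1, 0, 0, 0, 0, 45], [-0.4, 1, 0, 0, 0, 0, 45], [-0.4, 1, 0, 0, 0, 0, 45], [0, 1, 0, 0, 0, 0, 45]],
])

```text
clock: 36.3
tool_pos: [0.444, -0.0068, 0.1045]
tcp_rot: [-2.031, -2.397, 0.0]
ft_force: [0.6, 0.5, -0.8]
grip_width: 0.527
```

Run:
```python
from h import *
s=snap("scene","c2.png",(260,130,400,230),5.7)
t=snap("top","c3.png",(270,150,400,250),6)
print(bot.observe()["tool_pos"],bot.observe()["tcp_rot"])
```

```text
[ 0.44440388 -0.00614587  0.1045335 ] [-2.02712912e+00 -2.39978523e+00 -2.77754056e-04]
```

View pics/c2.png

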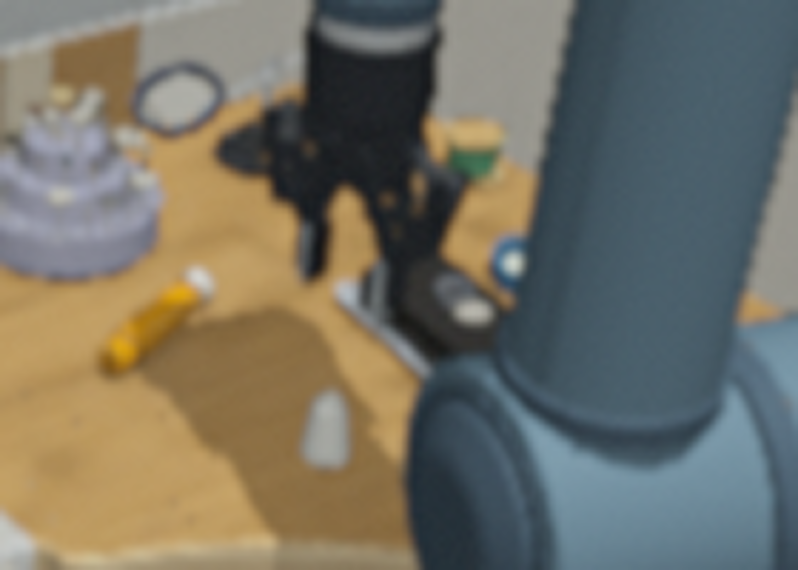

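View pics/c3.png

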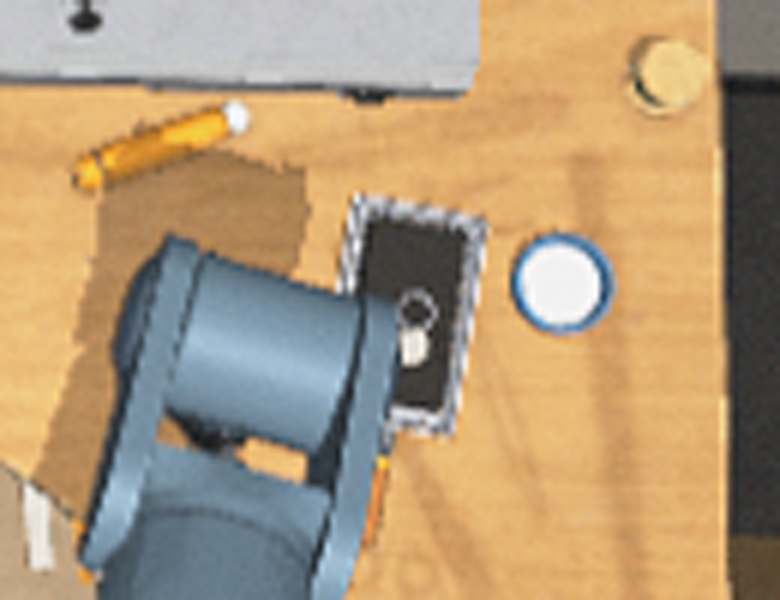

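Run:
```python
from h import *
t=load("top");s=load("scene")
X=at(t,*px(563,283,6,270,150),.02);print(X,f(X))
x,y=.442,.0035
C=[circ(x,y,.0145,0),circ(x,y,.012,.02),circ(x,y,.010,.034),circ(x,y,.003,.041)]
over(s,C,"c4.png",(300,190,330,220),18)
```

```text
[ 0.51848044 -0.24703576  0.02      ] [ 37.1 -94.6  20. ]
```

View pics/c4.png

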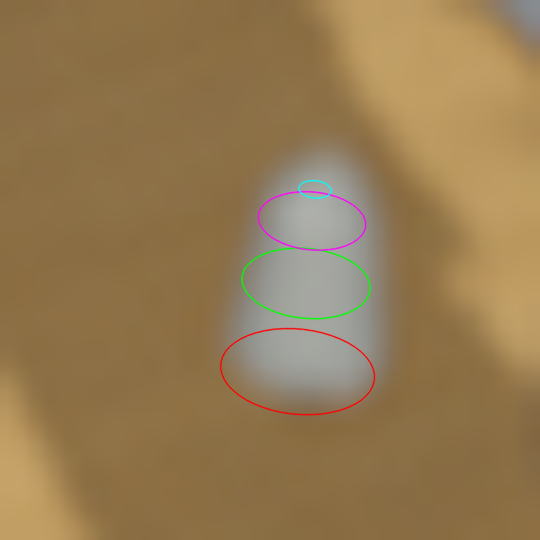

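apply_moves([
  [[-0.12, 0.52, 0, 0, 0, 0, 45], [0, 0, -1, 0, 0, 0, 45], [0, 0, -1, 0, 0, 0, 45], [0, 0, -1, 0, 0, 0, 45], [0, 0, 0, 0, 0, 0, 45]],
])

```text
clock: 36.9
tool_pos: [0.4404, 0.0027, 0.0422]
tcp_rot: [-2.028, -2.392, 0.004]
ft_force: [-0.5, -0.3, 1.1]
grip_width: 0.522
```

Run:
```python
from h import *
s=snap("scene","c5.png",(270,130,370,230),7)
print(bot.observe()["tool_pos"])
```

```text
[0.44167153 0.00236533 0.04369072]
```

View pics/c5.png

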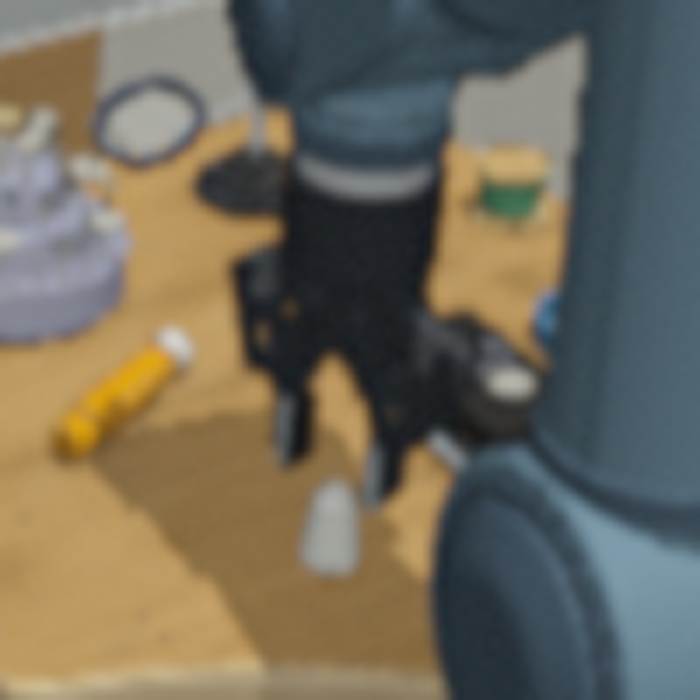

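apply_moves([
  [[0, 0.09, -0.6, 0, 0, 0, 45], [0, 0, -0.6, 0, 0, 0, 45], [0, 0, 0, 0, 0, 0, 38], [0, 0, 0, 0, 0, 0, 30], [0, 0, 0, 0, 0, 0, 24]],
], squeeze=30)

```text
clock: 37.45
tool_pos: [0.443, 0.004, 0.0208]
tcp_rot: [2.031, 2.397, 0.0]
ft_force: [-0.9, 0.7, 0.2]
grip_width: 0.284
```

apply_moves([
  [[0, 0, 0, 0, 0, 0, 15], [0, 0, 0, 0, 0, 0, 15], [0, 0, 0, 0, 0, 0, 15]],
])

```text
clock: 37.75
tool_pos: [0.443, 0.0039, 0.0209]
tcp_rot: [2.03, 2.396, 0.0]
ft_force: [-1.6, 0.4, 2.9]
grip_width: 0.238
```

apply_moves([
  [[0, 0, 0.4, 0, 0, 0, 15], [0, 0, 1, 0, 0, 0, 15], [0, 0, 1, 0, 0, 0, 15], [0, 0, 1, 0, 0, 0, 15], [0, 0, 1, 0, 0, 0, 15]],
])

```text
clock: 38.25
tool_pos: [0.4426, 0.0041, 0.1096]
tcp_rot: [2.031, 2.397, 0.0]
ft_force: [0.2, 0.2, -0.1]
grip_width: 0.24
```

Run:
```python
from h import *
s=snap("scene","c6.png",(270,130,370,230),7)
print(bot.observe()["tool_pos"])
```

```text
[0.44499869 0.003608   0.11294444]
```

View pics/c6.png

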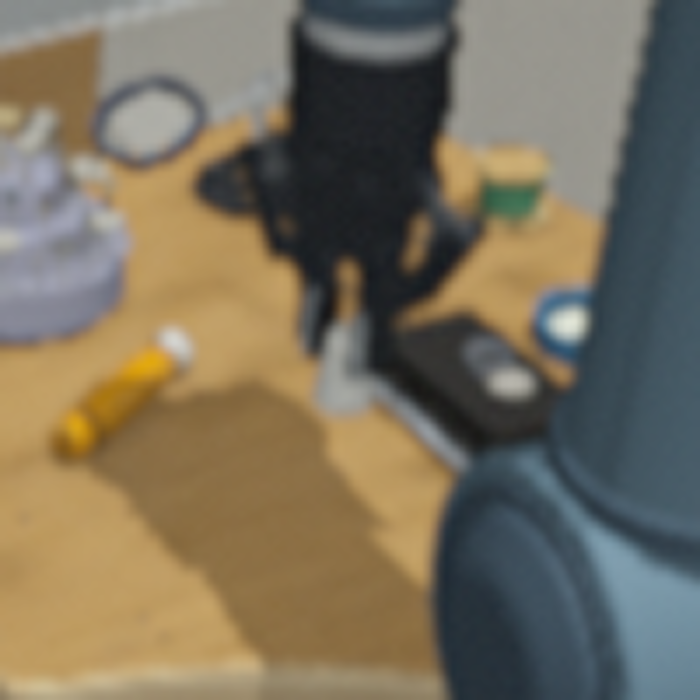

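Cone held upright. To the dish.

apply_moves([
  [[0.3, -1, 0, 0, 0, 0, 15], [0.3, -1, 0, 0, 0, 0, 15], [0.3, -1, 0, 0, 0, 0, 15], [0.3, -1, 0, 0, 0, 0, 15], [0.3, -1, 0, 0, 0, 0, 15]],
])

```text
clock: 38.8
tool_pos: [0.4726, -0.0967, 0.1081]
tcp_rot: [-2.031, -2.397, -0.0]
ft_force: [-1.0, 0.5, 0.1]
grip_width: 0.238
```

apply_moves([
  [[0.3, -1, 0, 0, 0, 0, 15], [0.3, -1, 0, 0, 0, 0, 15], [0.3, -1, 0, 0, 0, 0, 15], [0.3, -1, 0, 0, 0, 0, 15], [0.3, -1, 0, 0, 0, 0, 15]],
])

```text
clock: 39.3
tool_pos: [0.5028, -0.197, 0.1082]
tcp_rot: [-2.031, -2.397, -0.0]
ft_force: [0.2, -0.7, -0.4]
grip_width: 0.241
```

apply_moves([
  [[0.3, -1, 0, 0, 0, 0, 15], [0.3, -1, 0, 0, 0, 0, 15], [0.1, -0.6, 0, 0, 0, 0, 15], [0, 0, -0.5, 0, 0, 0, 15], [0, 0, -0.5, 0, 0, 0, 15]],
])

```text
clock: 39.8
tool_pos: [0.5163, -0.2475, 0.0875]
tcp_rot: [-2.031, -2.396, -0.0]
ft_force: [-0.5, -0.6, -1.2]
grip_width: 0.239
```

apply_moves([
  [[0, 0, -0.8, 0, 0, 0, 15], [0, 0, -0.8, 0, 0, 0, 15], [0, 0, -0.5, 0, 0, 0, 15], [0, 0, 0, 0, 0, 0, 15]],
])

```text
clock: 40.2
tool_pos: [0.5152, -0.2465, 0.0439]
tcp_rot: [-2.027, -2.394, 0.0]
ft_force: [-0.2, 0.5, -0.6]
grip_width: 0.237
```

apply_moves([
  [[0.18, -0.07, 0, 0, 0, 0, 15], [0, 0, -0.4, 0, 0, 0, 15], [0, 0, -0.2, 0, 0, 0, 15], [0, 0, 0, 0, 0, 0, 15], [0, 0, 0, 0, 0, 0, 15]],
])

```text
clock: 40.7
tool_pos: [0.5203, -0.2494, 0.0345]
tcp_rot: [-2.031, -2.397, -0.0]
ft_force: [0.9, 0.0, 0.5]
grip_width: 0.241
```

apply_moves([
  [[0, 0, -0.1, 0, 0, 0, 15], [0, 0, -0.1, 0, 0, 0, 15], [0, 0, 0, 0, 0, 0, 15]],
])

```text
clock: 41.0
tool_pos: [0.5201, -0.2492, 0.0302]
tcp_rot: [-2.03, -2.397, 0.0]
ft_force: [0.5, 0.0, -0.7]
grip_width: 0.238
```

apply_moves([
  [[0, 0.04, -0.1, 0, 0, 0, 15], [0, 0, 0, 0, 0, 0, 15]],
])

```text
clock: 41.2
tool_pos: [0.5201, -0.2483, 0.0282]
tcp_rot: [-2.03, -2.397, 0.0]
ft_force: [0.5, 0.6, 0.3]
grip_width: 0.24
```

apply_moves([
  [[0, 0, -0.07, 0, 0, 0, 15], [0, 0, 0, 0, 0, 0, 15]],
])

```text
clock: 41.4
tool_pos: [0.5203, -0.2486, 0.0271]
tcp_rot: [2.031, 2.397, -0.0]
ft_force: [0.5, 0.2, 0.0]
grip_width: 0.239
```

apply_moves([
  [[0, 0, -0.05, 0, 0, 0, 15], [0, 0, 0, 0, 0, 0, 15]],
])

```text
clock: 41.6
tool_pos: [0.5205, -0.2488, 0.0269]
tcp_rot: [-2.031, -2.397, 0.0]
ft_force: [-2.7, 1.6, 5.7]
grip_width: 0.238
```

apply_moves([
  [[0, 0, 0, 0, 0, 0, 26], [0, 0, 0, 0, 0, 0, 34], [0, 0, 0, 0, 0, 0, 38], [0, 0, 0.5, 0, 0, 0, 40], [0, 0, 1, 0, 0, 0, 40]],
])

```text
clock: 42.1
tool_pos: [0.5191, -0.2477, 0.0552]
tcp_rot: [-2.028, -2.394, 0.0]
ft_force: [0.3, 0.4, -1.0]
grip_width: 0.47
```

apply_moves([
  [[0, 0, 1, 0, 0, 0, 40], [0, 0, 1, 0, 0, 0, 40], [0, 0, 1, 0, 0, 0, 50], [-0.4, 1, 0, 0, 0, 1, 60], [-0.4, 1, 0, 0, 0, 1, 70]],
])

```text
clock: 42.6
tool_pos: [0.5049, -0.2089, 0.1179]
tcp_rot: [1.775, 2.588, 0.0]
ft_force: [-0.2, 0.6, 0.1]
grip_width: 0.817
```

apply_moves([
  [[-0.4, 1, 0, 0, 0, 1, 85], [-0.4, 1, 0, 0, 0, 1, 85], [-0.4, 1, 0, 0, 0, 0.7, 85], [0, 1, 0, 0, 0, 0, 85], [0, 1, 0, 0, 0, 0, 85]],
])

```text
clock: 43.1
tool_pos: [0.4802, -0.1079, 0.1168]
tcp_rot: [1.417, 2.803, 0.0]
ft_force: [-0.3, 0.5, 0.3]
grip_width: 0.994
```

apply_moves([
  [[0, 1, 0, 0, 0, 0, 85], [0, 1, 0, 0, 0, 0, 85], [0, 1, 0, 0, 0, 0, 85], [0, 1, 0, 0, 0, 0, 85], [0, 1, 0, 0, 0, 0, 85]],
])

```text
clock: 43.6
tool_pos: [0.4804, -0.0078, 0.1168]
tcp_rot: [1.416, 2.803, 0.0]
ft_force: [-0.4, -0.1, 0.6]
grip_width: 0.993
```

apply_moves([
  [[0, 1, 0, 0, 0, 0, 85], [0, 1, 0, 0, 0, 0, 85], [0, 1, 0, 0, 0, 0, 85], [0, 1, 0, 0, 0, 0, 85], [0, 1, 0, 0, 0, 0, 85]],
])

```text
clock: 44.1
tool_pos: [0.4804, 0.0923, 0.1168]
tcp_rot: [1.416, 2.803, 0.001]
ft_force: [-0.4, -0.4, 0.1]
grip_width: 0.998
```

apply_moves([
  [[0, 1, 0, 0, 0, 0, 85], [0, 1, 0, 0, 0, 0, 85], [0, 1, 0, 0, 0, 0, 85], [0.4, 1, 0, 0, 0, 0, 85], [0.4, 1, 0, 0, 0, 0, 85]],
])

```text
clock: 44.6
tool_pos: [0.4965, 0.1924, 0.1168]
tcp_rot: [1.416, 2.803, 0.001]
ft_force: [0.5, 0.1, -0.5]
grip_width: 0.996
```

Run:
```python
from h import *
s=snap("scene","d1.png",(320,130,420,220),7)
t=snap("top","d2.png",(290,150,400,250),6)
t=snap("scene","d3.png",(180,120,310,240),5)
print(bot.observe()["tool_pos"],bot.observe()["tcp_rot"])
```

```text
[0.49656979 0.19205244 0.11671285] [1.41405760e+00 2.80457894e+00 3.82061955e-04]
```

View pics/d1.png

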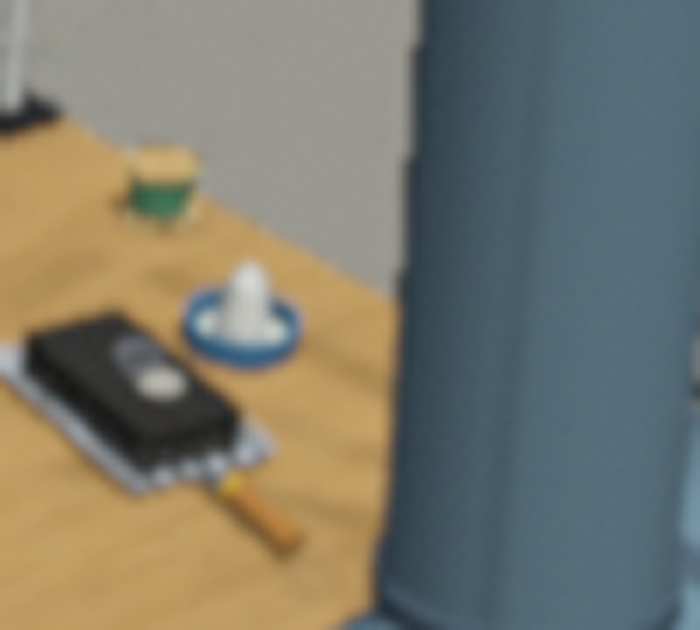

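View pics/d2.png

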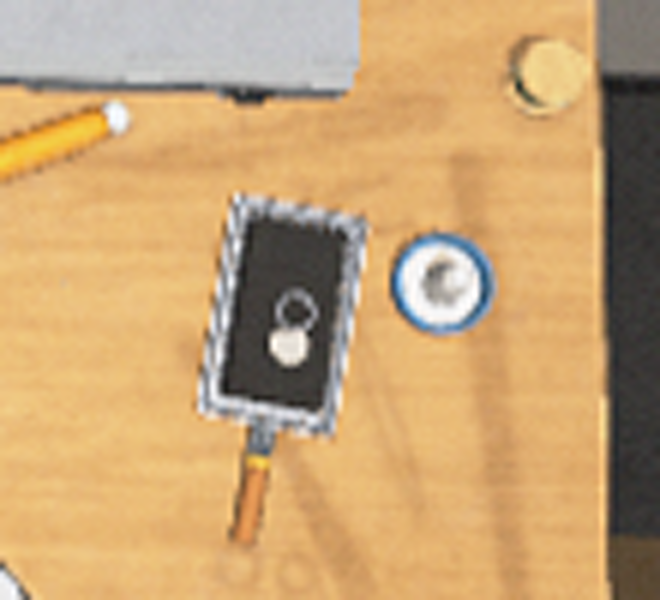

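View pics/d3.png

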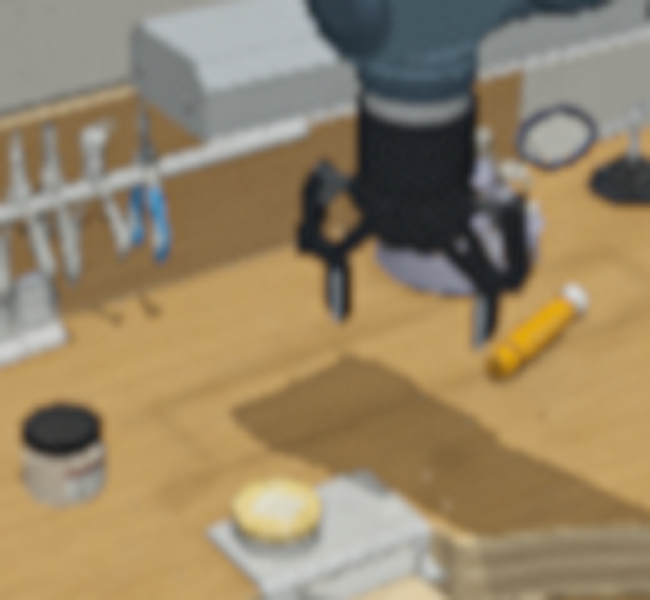

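apply_moves([
  [[0.1, 1, 0, 0, 0, 0, 85], [0.1, 1, 0, 0, 0, 0, 85], [0.1, 1, 0, 0, 0, 0, 85], [0.14, 1, 0, 0, 0, 0, 85], [0, 0.8, -1, 0, 0, 0, 85]],
])

```text
clock: 45.25
tool_pos: [0.5076, 0.2882, 0.0992]
tcp_rot: [1.415, 2.799, 0.007]
ft_force: [-0.1, -0.3, 0.6]
grip_width: 0.996
```

apply_moves([
  [[0, 0, -1, 0, 0, 0, 85], [0, 0, -1, 0, 0, 0, 85], [0, 0, 0, 0, 0, 0, 85]],
])

```text
clock: 45.55
tool_pos: [0.5026, 0.2858, 0.0533]
tcp_rot: [-1.416, -2.8, 0.007]
ft_force: [-1.0, -0.1, -0.7]
grip_width: 0.993
```

Run:
```python
from h import *
t=snap("scene","d4.png",(180,140,290,240),6)
print(bot.observe()["tool_pos"],bot.observe()["tcp_rot"])
```

```text
[0.50394373 0.28629883 0.05508627] [-1.41691625 -2.80143796  0.00385486]
```

View pics/d4.png

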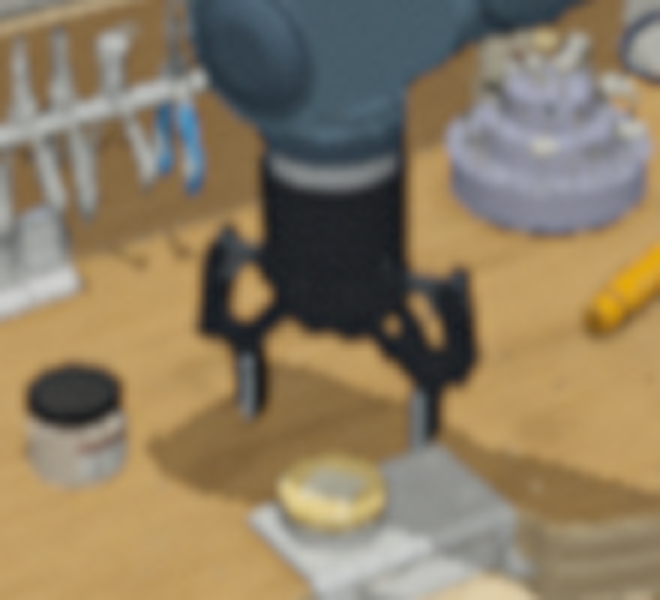

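Aligned. Settle, descend to about 0.008 and close.

apply_moves([
  [[0.03, 0.05, -0.8, 0, 0, 0, 85], [0, 0, -0.8, 0, 0, 0, 85], [0, 0, -0.7, 0, 0, 0, 85], [0, 0, 0, 0, 0, 0, 85]],
])

```text
clock: 46.0
tool_pos: [0.5036, 0.2876, 0.0072]
tcp_rot: [-1.415, -2.801, 0.006]
ft_force: [0.0, -0.1, -0.7]
grip_width: 0.992
```

apply_moves([
  [[0, 0, 0, 0, 0, 0, 72], [0, 0, 0, 0, 0, 0, 62], [0, 0, 0, 0, 0, 0, 52], [0, 0, 0, 0, 0, 0, 45], [0, 0, 0, 0, 0, 0, 45]],
])

```text
clock: 46.5
tool_pos: [0.5066, 0.2888, 0.0112]
tcp_rot: [1.416, 2.803, 0.002]
ft_force: [-0.4, -0.2, 5.5]
grip_width: 0.632
```

apply_moves([
  [[0, 0, 0, 0, 0, 0, 45], [0, 0, 0, 0, 0, 0, 45]],
])

```text
clock: 46.7
tool_pos: [0.5066, 0.2888, 0.0112]
tcp_rot: [1.416, 2.803, 0.002]
ft_force: [-0.2, 0.4, 5.8]
grip_width: 0.629
```

apply_moves([
  [[0, 0, 0.5, 0, 0, 0, 45], [0, 0, 1, 0, 0, 0, 45], [0, 0, 1, 0, 0, 0, 45], [0, 0, 1, 0, 0, 0, 45], [0, 0, 1, 0, 0, 0, 45]],
])

```text
clock: 47.2
tool_pos: [0.5051, 0.2883, 0.1008]
tcp_rot: [-1.417, -2.803, 0.001]
ft_force: [0.3, 0.6, -0.7]
grip_width: 0.633
```

apply_moves([
  [[-0.3, -1, 0.5, 0, 0, 0, 45], [-0.3, -1, 0, 0, 0, 0, 45], [-0.3, -1, 0, 0, 0, 0, 45], [-0.3, -1, 0, 0, 0, 0, 45], [-0.3, -1, 0, 0, 0, 0, 45]],
])

```text
clock: 47.7
tool_pos: [0.4748, 0.1876, 0.11]
tcp_rot: [-1.416, -2.804, 0.001]
ft_force: [0.4, 0.4, -0.7]
grip_width: 0.631
```

apply_moves([
  [[-0.2, -1, 0, 0, 0, 0, 45], [-0.2, -1, 0, 0, 0, 0, 45], [-0.2, -1, 0, 0, 0, 0, 45], [-0.2, -1, 0, 0, 0, 0, 45], [-0.2, -1, 0, 0, 0, 0, 45]],
])

```text
clock: 48.2
tool_pos: [0.455, 0.0877, 0.1101]
tcp_rot: [-1.416, -2.804, 0.0]
ft_force: [-0.8, 0.9, -0.8]
grip_width: 0.629
```

apply_moves([
  [[0, -1, 0, 0, 0, 0, 45], [0, -1, 0, 0, 0, 0, 45], [0, -1, 0, 0, 0, 0, 45], [0, -1, 0, 0, 0, 0, 45], [0, -1, 0, 0, 0, 0, 45]],
])

```text
clock: 48.7
tool_pos: [0.4551, -0.0122, 0.1101]
tcp_rot: [-1.417, -2.804, 0.0]
ft_force: [-0.4, 0.3, 0.0]
grip_width: 0.629
```

apply_moves([
  [[0, -1, 0, 0, 0, 0, 45], [0, -1, 0, 0, 0, 0, 45], [0, -1, 0, 0, 0, 0, 45], [0, -1, 0, 0, 0, 0, 45], [0, -1, 0, 0, 0, 0, 45]],
])

```text
clock: 49.2
tool_pos: [0.4552, -0.1121, 0.1101]
tcp_rot: [-1.417, -2.803, -0.0]
ft_force: [-0.4, -0.5, -1.3]
grip_width: 0.626
```

apply_moves([
  [[0, -1, 0, 0, 0, 0, 45], [0, -1, 0, 0, 0, 0, 45], [-0.2, -1, 0, 0, 0, 0, 45], [-0.2, -1, 0, 0, 0, 0, 45], [-0.2, -1, 0, 0, 0, 0, 45]],
])

```text
clock: 49.7
tool_pos: [0.4431, -0.212, 0.11]
tcp_rot: [-1.417, -2.803, -0.0]
ft_force: [-0.2, 0.4, -0.7]
grip_width: 0.629
```

apply_moves([
  [[-0.13, -0.6, 0, 0, 0, 0, 45], [0, -0.5, 0, 0, 0, 0, 45], [0, 0, -1, 0, 0, 0, 45], [0, 0, -1, 0, 0, 0, 45], [0, 0, -1, 0, 0, 0, 45]],
])

```text
clock: 50.2
tool_pos: [0.4413, -0.2334, 0.0496]
tcp_rot: [1.416, 2.804, 0.0]
ft_force: [-0.3, -0.3, -0.3]
grip_width: 0.634
```

apply_moves([
  [[0, 0, -1, 0, 0, 0, 45], [0, 0, -0.4, 0, 0, 0, 45], [0, 0, 0, 0, 0, 0, 45], [0, 0, 0, 0, 0, 0, 45]],
])

```text
clock: 50.6
tool_pos: [0.4416, -0.2338, 0.0228]
tcp_rot: [1.416, 2.803, -0.0]
ft_force: [-0.3, -0.8, -0.8]
grip_width: 0.631
```

apply_moves([
  [[-0.04, 0, -0.3, 0, 0, 0, 45], [0, 0, -0.2, 0, 0, 0, 45], [0, 0, 0, 0, 0, 0, 45]],
])

```text
clock: 50.9
tool_pos: [0.44, -0.2333, 0.0117]
tcp_rot: [-1.417, -2.803, -0.0]
ft_force: [0.6, -0.2, -0.8]
grip_width: 0.631
```

apply_moves([
  [[0, 0, -0.1, 0, 0, 0, 45], [0, 0, 0, 0, 0, 0, 45]],
])

```text
clock: 51.1
tool_pos: [0.4405, -0.2338, 0.0111]
tcp_rot: [-1.416, -2.804, 0.0]
ft_force: [-4.3, 2.5, 7.8]
grip_width: 0.631
```

apply_moves([
  [[0, 0, 0, 0, 0, 0, 60], [0, 0, 0, 0, 0, 0, 66], [0, 0, 0, 0, 0, 0, 68], [0, 0, 0.6, 0, 0, 0, 68], [0, 0, 1, 0, 0, 0, 68]],
])

```text
clock: 51.6
tool_pos: [0.4394, -0.2328, 0.0418]
tcp_rot: [-1.416, -2.801, -0.001]
ft_force: [0.8, 0.3, 0.1]
grip_width: 0.794
```

apply_moves([
  [[0, 0, 1, 0, 0, 0, 68], [0, 0, 1, 0, 0, 0, 68], [0, 1, 1, 0, 0, 0, 68], [0, 1, 0.5, 0, 0, 0, 68], [0, 1, 0, 0, 0, 0, 68]],
])

```text
clock: 52.1
tool_pos: [0.4415, -0.1739, 0.1149]
tcp_rot: [1.415, 2.799, -0.001]
ft_force: [0.9, 0.1, 0.1]
grip_width: 0.795
```

apply_moves([
  [[0, 1, 0, 0, 0, 0, 68], [0, 1, 0, 0, 0, 0, 68], [0, 1, 0, 0, 0, 0, 68], [0, 1, 0, 0, 0, 0, 68], [0, 1, 0, 0, 0, 0, 68]],
])

```text
clock: 52.6
tool_pos: [0.4404, -0.0728, 0.1129]
tcp_rot: [1.416, 2.803, 0.0]
ft_force: [0.1, -0.6, 0.3]
grip_width: 0.797
```

apply_moves([
  [[0, 1, 0, 0, 0, 0, 68], [0, 1, 0, 0, 0, 0, 68], [0, 1, 0, 0, 0, 0, 68], [0, 1, 0, 0, 0, 0, 68], [0, 1, 0, 0, 0, 0, 68]],
])

```text
clock: 53.1
tool_pos: [0.4404, 0.0272, 0.1129]
tcp_rot: [1.416, 2.803, 0.0]
ft_force: [0.4, 0.8, 0.4]
grip_width: 0.795
```

apply_moves([
  [[0, 1, 0, 0, 0, 0, 68], [0, 1, 0, 0, 0, 0, 68], [0, 1, 0, 0, 0, 0, 68], [0, 1, 0, 0, 0, 0, 68], [0, 0, 0, 0, 0, 0, 68]],
])

```text
clock: 53.6
tool_pos: [0.4403, 0.1079, 0.1128]
tcp_rot: [1.413, 2.805, 0.001]
ft_force: [-0.6, -0.2, -0.3]
grip_width: 0.798
```

Run:
```python
from h import *
s=snap("scene","e1.png",(310,140,420,230),7)
t=snap("top","e2.png",(300,150,400,250),6)
```

```text
(no output)
```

View pics/e1.png

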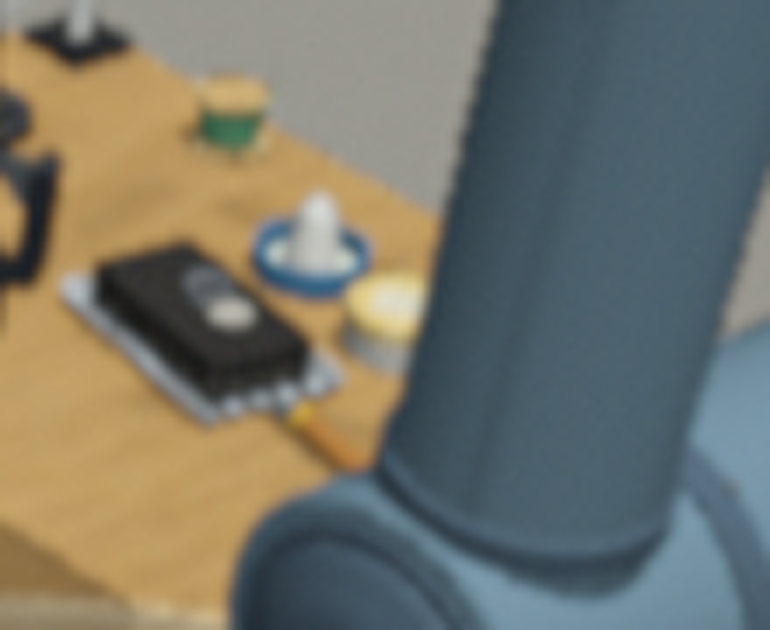

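View pics/e2.png

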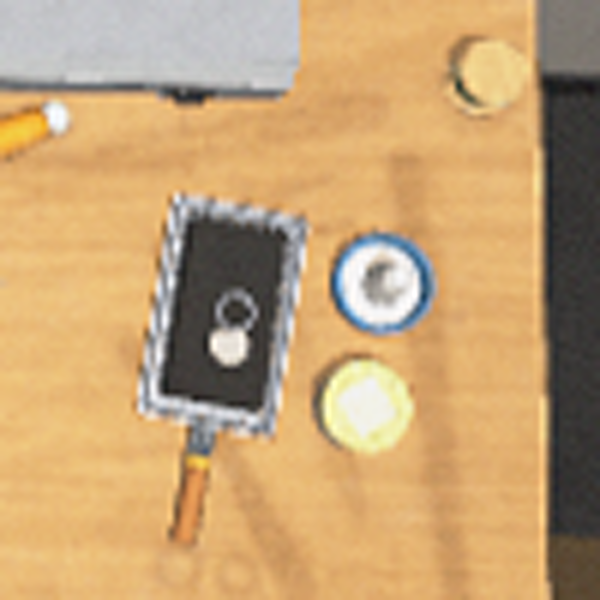

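Run:
```python
from h import *
t=load("top");T=lambda a:px(*a,6,300,150)
d=at(t,*T((383,283)),.02);n=at(t,*T((366,405)),.028);r=at(t,*T((237,312)),.04)
c=at(t,*T((389,278)),.047)
print("dish",f(d),"tin",f(n),"ring",f(r),"conetop",f(c),"dish-tin gap",1000*np.linalg.norm((d-n)[:2])-60.5)
P=[f(at(t,*T(a),.012)) for a in [(175,195),(310,217),(272,437),(138,413)]];print("rim",P)
```

```text
dish [ 37.1 -94.6  20. ] tin [-41.5 -92.9  28. ] ring [-0.1 -2.1 40. ] conetop [ 36.7 -90.8  47. ] dish-tin gap 18.20266608541465
rim [array([70.3, 42.4, 12. ]), array([ 71.8, -44.6,  12. ]), array([-70.2, -41.4,  12. ]), array([-70.3,  44.1,  12. ])]
```

```bash
python3 -c "
from rig import bot
print(bot.finish_job())"
```

```text
the job is handed in; nothing more can be done
None
```

The setup is finished and was handed in at about 54 s of the 136 s allowed, with everything let go. I worked in the order asked: block, ring, dish, cone, tin.

The block first landed about 6 mm too near the handle, so I lifted it again and recentred it. Pressing it down for that gave up to 26 N on the wrist.

Last checks, mostly from the top camera:

| Item | Measured result |
|---|---|
| Block | within about 1 mm of the pan's middle, looks level |
| Ring | about 2 mm from the pan and block centre, looks flat; its edge is right next to the pale disc on the block, possibly just over it |
| Dish | 37 mm towards the far end of the pan, gap to the pan about 19 mm |
| Cone | upright, about 1–4 mm from the dish's middle (top camera) |
| Tin | 41.5 mm towards the handle end, gap to the pan about 20 mm, gap to the dish about 18 mm (about 20 mm by the robot's own positions) |

- **Disagreement:** the two cameras differed by 3–5 mm around the pan. I relied on the top camera, backed by the contact heights felt when placing things.
- **Left alone:** I never gripped the jar, the spool, the spares or the orange dish. The spool looks unmoved in the last pictures.

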